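Fetch the urgent specimen cup from behind the canisters

TASK

The urgent yellow-lidded specimen cup stands in the white tray, hemmed in by three transport canisters with red, blue and green caps. First stand all three canisters upright in the blue parking tray without shifting the cup, then set the cup upright on the middle of the scale's round steel pan, and only then put each canister back upright on the very ring mark in the white tray that it came from. Lower things gently rather than dropping them, tip nothing over, and leave the tape roll, amber bottle and grey-capped canister undisturbed.

Things in the scene. Friction and masses are not known exactly. Their poses are not given: they have to be found in the camera images.
- can_red_mid (a point): transport canister, clear round cylinder with white label and red screw cap, 44 mm diameter, 130 mm tall, about 110 g; this point is its centre, 65 mm above its underside; z is up along its axis. It starts on one of the three outer ring marks of the white tray; which one varies
- can_blue_mid (a point): transport canister, clear round cylinder with white label and blue screw cap, 44 mm diameter, 130 mm tall, about 110 g; this point is its centre, 65 mm above its underside; z is up along its axis. It starts on one of the three outer ring marks of the white tray; which one varies
- can_green_mid (a point): transport canister, clear round cylinder with white label and green screw cap, 44 mm diameter, 130 mm tall, about 110 g; this point is its centre, 65 mm above its underside; z is up along its axis. It starts on one of the three outer ring marks of the white tray; which one varies
- cup_mid (a point): urgent specimen cup, round, short, yellow lid, 46 mm diameter at the lid, 50 mm tall, about 60 g; this point is its centre, 25 mm above its underside; z is up along its axis
- rack: fixed white tray, 160 mm (x) by 190 mm (y), floor 6 mm and rim 12 mm above the table; origin: centre of its underside. Black ring marks (56 mm across) on its floor, in its frame in mm: cup (35,0); canisters (-27,0), (35,60), (35,-60). At the start the cup and canisters stand centred on the marks. Cup and canisters are about 15 mm apart: hold canisters by the upper part, above the cup
- parking: fixed blue side tray, empty at the start, 250 mm (its x) by 120 mm (its y), floor 6 mm above the table, rim 6 mm thick and 12 mm above the table; origin at the centre of its underside. Parks the three canisters in a row along its x
- scale_pan (a point): centre of the upper face of the round steel pan (104 mm diameter) of a fixed grey bench scale; the pan's face is 48 mm above the table. The scale is 190 mm (its x) by 140 mm (its y), its dark panel is on its -x side, the pan centre is 30 mm to +x of the scale's middle; axes are the scale's. The pan does not move
- tape_mid (a point): bystander: white roll of tape lying flat, 72 mm outer diameter, 24 mm high; its centre
- gel_mid (a point): bystander: amber bottle with black cap, 56 mm diameter, 130 mm tall; its centre
- can_grey_mid (a point): bystander: canister of the same size as the others but with a grey cap; its centre, 65 mm up
There are look-alikes about, which are no part of the job. There is more than one size of the part that bears scale_pan; the job needs the larger.

How it is judged:
By the outcome, as a careful person would: the job done as asked, in the order asked, and still so for the second after the job is handed in, with the robot touching nothing.
It also fails if it takes over 144 s, if anything falls off the work surface, if the arm or the gripper's body presses on something with over 40 N, if the wrist force passes 120 N, or if a joint passes its speed limit or range.

ROBOT

A 6-joint arm with a two-finger parallel gripper is mounted at the origin on the work surface. World frame = base frame: x ahead of the robot, y to its left, z up, the work surface at z = 0. Lengths are in mm, angles in rad, forces in N, time in s.
With the tool pointing down it reaches from about 300 to 775 mm from the base axis. Payload 14.6 kg.
Tool frame: the origin (TCP) lies at the very end of the fingers, on their centre line; the grasp point (between the pads) lies 19 mm behind it; z points along the fingers, y is the direction in which the jaws open and shut (so a half turn about z gives the same grasp; the last joint's range is limited). The gripper opens to 94 mm and grips with 3 to 60 N. Pads are 16 mm wide; open, the fingers measure 119 mm over their backs; the gripper's body (75 mm by 177 mm) begins 78 mm behind the grasp point.
Start: joints at [-1.271, 0.3, 1.521, -0, 1.321, -0.067], TCP at [197.239, -513.406, 205.446] pointing down, gripper open.
Joint ranges: [-3.03, 3.03], [-0.79, 2.21], [0.23, 2.52], [-1.04, 4.18], [0, 3.07], [-2.55, 2.55]. Speed limits (rad/s): [2.22, 2.22, 2.57, 3.14, 3.14, 3.14].

INTERFACE

Orientations are given as [roll, pitch, yaw] about the fixed x, y, z axes, in that order (R = Rz(yaw) Ry(pitch) Rx(roll)).
In Python, from cell import manip gives the robot as it stands.
- The arm moves only by the shell command python3 -m pendant 'ROWS' [FORCE]. ROWS is JSON, a list of rows, each an object with "claw": the finger opening in m, from 0 to 0.094; "delta_pos": the shift along the tool's x, y, z in m, a list of three; "rotation": the turn, a rotation vector about the tool's x, y, z in rad, a list of three. A call has 1 to 10 rows; each row is the pose to reach, as a shift and turn from the pose measured when the call began, along the tool's axes at that moment; what a row does not reach only later rows make up. A row lasts 1/8 s, in which the tool goes at most 62.5 mm and 10.7 degrees, less where a joint would pass 70% of its speed; a pose out of reach is approached as far as the arm can. A call with a gripper value outside its range is refused whole. The fingers move at their own pace and stop on an object; FORCE is the grip in N (left out, the last holds). Time passes only in rows, so rows that repeat a pose let the fingers close. It gives the time, the measured TCP pose, the force and the opening at its end, in the units of the state.
- manip.read_state(): the state, without advancing time (a new reading comes with each control period).
- manip.camera(name): name is "scene" or "top" or "wrist"; returns the picture (384x512x3 uint8, red, green, blue); there is no depth.
- manip.camera_model(name): a dict with "fx", "fy", "cx", "cy" (pixels), "distortion" ([k1, k2, p1, p2, k3] as OpenCV has them; the pictures are not rectified), "cam_to_world" (4x4, takes a point from camera to world coordinates); the wrist camera has in their place "T_tool_cam" (4x4, takes a point from camera to tool coordinates, whose origin is the TCP and whose axes are the flange's). Camera axes: x right, y up, looking along -z (the intrinsics and any distortion apply to the point x, -y, -z); pixel columns grow to the right and rows downward; lengths in mm; the calibration is good to about 2 mm. A picture is of the moment at which its call begins: read the wrist's pose just before it. camera_model takes no time and is no camera call.
- manip.sign_off(): hands the job in, once; it reports no verdict.
The state is a dict: "clock": time; "joints": joint angles; "qd": joint speeds; "effort": joint torques, N m; "eef_pos": TCP position; "eef_rot": TCP orientation; "wrist_force": force on the tool from outside, world axes, zero at the start; "moment": the same for the moment, N m; "finger_gap": finger opening in mm.
Only numpy, scipy, OpenCV 4.12 (cv2) and the standard library are available. Lean on these libraries where they do the work, as an engineer would, in place of code of your own. Each camera call takes 0.05 s, during which the arm holds its last target.

## Working session

There is one attempt and no reset: what is moved stays moved. The work goes in short steps, Python scripts to look and compute and a shell command to move; the robot and the scene stay as the last step left them, time stands still between calls to the robot, and variables do not carry over. Pictures are saved under pics/ and viewed, and the job is handed in when it is done.

```bash
ls; mkdir -p pics; python3 - <<'E'
from cell import manip
import cv2
s=manip.read_state()
for k,v in s.items(): print(k,v)
for n in ("scene","top","wrist"):
    im=manip.camera(n); cv2.imwrite(f"pics/{n}0.png",im[:,:,::-1]); print(n,manip.camera_model(n))
E
```

```text
pics
clock 0.0
joints [-1.27057428e+00  3.00489777e-01  1.52162462e+00 -6.95363260e-06
  1.32070852e+00 -6.66101373e-02]
qd [ 7.10787110e-05  8.51373332e-04  1.76820553e-03 -2.68828662e-04
  4.63838222e-04  9.32047504e-04]
effort [ 1.34010730e-03 -5.31801724e+01 -3.52733302e+01  7.09013594e-02
  2.43357383e-02 -5.32563092e-05]
eef_pos [ 197.16921363 -513.13911426  204.85767462]
eef_rot [-3.14036467e+00 -7.51669971e-05  3.66833862e-01]
wrist_force [-0.19296751  0.1323836  -0.49308944]
moment [ 0.02768926 -0.0320909  -0.00981312]
finger_gap 94.4924133319117
scene {'fx': 365.72981029903275, 'fy': 365.72981029903275, 'cx': 254.8406305240138, 'cy': 183.36203866765973, 'distortion': array([-0.02892124,  0.        ,  0.        ,  0.        ,  0.        ]), 'cam_to_world': array([[ 7.90563768e-01, -4.36251506e-01,  4.29759876e-01,
         8.96024136e+02],
       [ 6.12125118e-01,  5.42718546e-01, -5.75116875e-01,
        -4.62715341e+02],
       [ 1.76569477e-02,  7.17733379e-01,  6.96094124e-01,
         6.72255438e+02],
       [ 0.00000000e+00,  0.00000000e+00,  0.00000000e+00,
         1
[... 419 characters left out ...]
 1.00692553e-01,  9.94880926e-01,
         1.28254473e+03],
       [ 0.00000000e+00,  0.00000000e+00,  0.00000000e+00,
         1.00000000e+00]])}
wrist {'fx': 274.56567985506496, 'fy': 274.56567985506496, 'cx': 255.6125929801628, 'cy': 191.35771486184728, 'distortion': array([-0.04663589,  0.        ,  0.        ,  0.        ,  0.        ]), 'T_tool_cam': array([[-1.46037238e-04,  9.59703182e-01,  2.81015623e-01,
         8.26793627e+01],
       [ 9.99999759e-01,  3.30797058e-04, -6.10036499e-04,
         2.67772480e-01],
       [-6.78413111e-04,  2.81015466e-01, -9.59703000e-01,
        -1.78696698e+02],
       [ 0.00000000e+00,  0.00000000e+00,  0.00000000e+00,
         1.00000000e+00]])}
```

View pics/scene0.png

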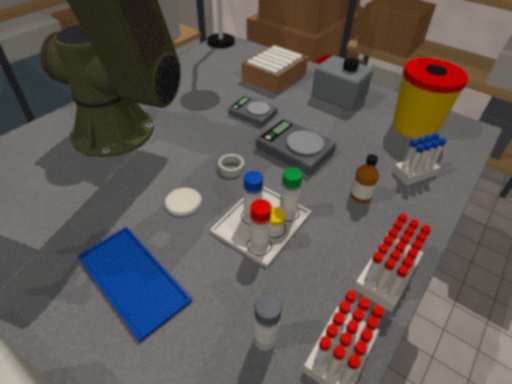

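View pics/top0.png

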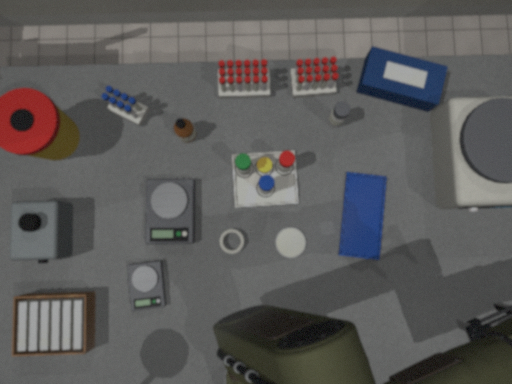

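View pics/wrist0.png

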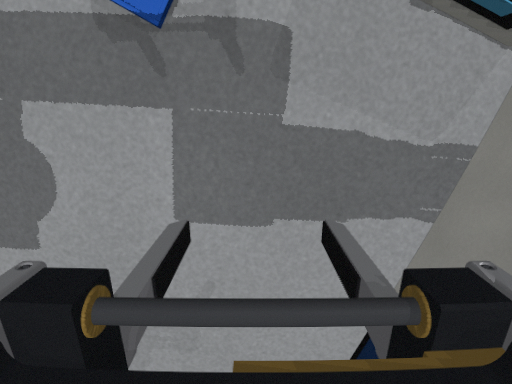

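The scene view shows the rack around (260,228), the blue parking tray at (133,282), the grey-capped canister at (266,320), the amber bottle at (366,180) and the tape roll at (231,165).

In the top view:
- **Rack:** centred near (265,178), with green cap (243,162), red (287,159), blue (266,183) and the yellow cup (265,164).
- **Parking tray:** the flat blue tray at (363,215). The navy box with a white label at (402,77) is not it.
- **Scale:** there are two, a large one at (170,210) with its pan at (168,200) and a small one at (146,282). The large one fits.
- **Look-alikes:** the white disc at (290,242) is a lid-like thing, not the tape. The tape is the ring at (232,241).

Next I'll measure these and confirm with an enlarged crop.

```bash
cat > h.py <<'E'
import numpy as np, cv2
from cell import manip
from scipy.spatial.transform import Rotation as R
def ray(name,uv,state=None):
    m=manip.camera_model(name)
    K=np.array([[m['fx'],0,m['cx']],[0,m['fy'],m['cy']],[0,0,1]])
    p=cv2.undistortPoints(np.array(uv,float).reshape(-1,1,2),K,np.array(m['distortion'])).reshape(-1,2)
    d=np.c_[p[:,0],-p[:,1],-np.ones(len(p))]
    if name=='wrist':
        T=np.eye(4);T[:3,:3]=R.from_euler('xyz',state['eef_rot']).as_matrix();T[:3,3]=state['eef_pos']
        T=T@m['T_tool_cam']
    else: T=m['cam_to_world']
    return T[:3,3],d@T[:3,:3].T
def plane(name,uv,z,state=None):
    o,d=ray(name,uv,state); return o+d*((z-o[2])/d[:,2])[:,None]
def hsv(im): return cv2.cvtColor(im,cv2.COLOR_RGB2HSV)
RNG={'red':[((0,120,90),(8,255,255)),((172,120,90),(180,255,255))],'blue':[((105,140,60),(125,255,255))],
'green':[((55,120,50),(85,255,255))],'yellow':[((22,120,90),(35,255,255))]}
def blobs(im,c,box,amin=20):
    h=hsv(im); m=sum(cv2.inRange(h,a,b) for a,b in RNG[c]); k=np.zeros_like(m);x0,y0,x1,y1=box;k[y0:y1,x0:x1]=m[y0:y1,x0:x1]
    n,l,s,ce=cv2.connectedComponentsWithStats(k)
    return [(s[i],ce[i],l==i) for i in range(1,n) if s[i][4]>=amin]
def move_in_tool(target,state):
    """world TCP target -> tool-axes shift in m"""
    Rm=R.from_euler('xyz',state['eef_rot']).as_matrix(); return Rm.T@(np.array(target)-state['eef_pos'])/1000
E
python3 - <<'E'
from h import *
im=cv2.imread('pics/top0.png')[:,:,::-1].copy()
box=(225,145,305,212)
for c in ('red','blue','green','yellow'):
    for s,ce,_ in blobs(im,c,box,20): print(c,s,ce.round(1),plane('top',[ce],130 if c!='yellow' else 50).round(1))
s,ce,m=max(blobs(im,'blue',(325,160,400,270)),key=lambda b:b[0][4])
cn=cv2.findContours(m.astype('uint8'),0,2)[0][0]; r=cv2.minAreaRect(cn); bx=cv2.boxPoints(r)
P=plane('top',bx,12);print('park',bx.round(1).tolist(),P.round(1).tolist(),P.mean(0),plane('top',[ce],8), [np.linalg.norm(P[i]-P[i-1]) for i in range(4)])
# rack: white-ish
h=hsv(im); w=cv2.inRange(h,(0,0,165),(180,40,255)); n,l,st,ce=cv2.connectedComponentsWithStats(w)
for i in range(1,n):
    if st[i][4]>100: print('w',st[i],ce[i].round(1))
big=np.vstack([cv2.resize(im[100:250,140:310],None,fx=4,fy=4,interpolation=2)])
cv2.imwrite('pics/crop1.png',big[:,:,::-1])
sc=cv2.imread('pics/scene0.png')
cv2.imwrite('pics/crop2.png',cv2.resize(sc[80:280,190:390],None,fx=3,fy=3,interpolation=2))
E
```

```text
red [279 151  16  16 190] [286.5 158.5] [[612.7 -64.6 130. ]]
blue [259 176  15  14 155] [266.1 182.5] [[548.7  -7.1 130. ]]
green [236 154  14  15 155] [242.7 161.4] [[608.   54.8 130. ]]
yellow [257 158  15  14 164] [264.1 164.4] [[612.   -4.9  50. ]]
park [[339.20001220703125, 254.8000030517578], [346.79998779296875, 172.5], [385.8999938964844, 176.10000610351562], [378.29998779296875, 258.3999938964844]] [[344.0, -218.1, 12.0], [587.0, -252.5, 12.0], [572.8, -369.2, 12.0], [330.1, -332.5, 12.0]] [ 458.49542993 -293.06920302   12.        ] [[ 457.30885512 -294.2331268     8.        ]] [np.float64(115.32409428505683), np.float64(245.4506702819979), np.float64(117.59260574515127), np.float64(245.47002290759403)]
w [386  65  39  20 297] [403.7  74.2]
w [238 178  57  27 671] [260.6 194.1]
```

View pics/crop1.png

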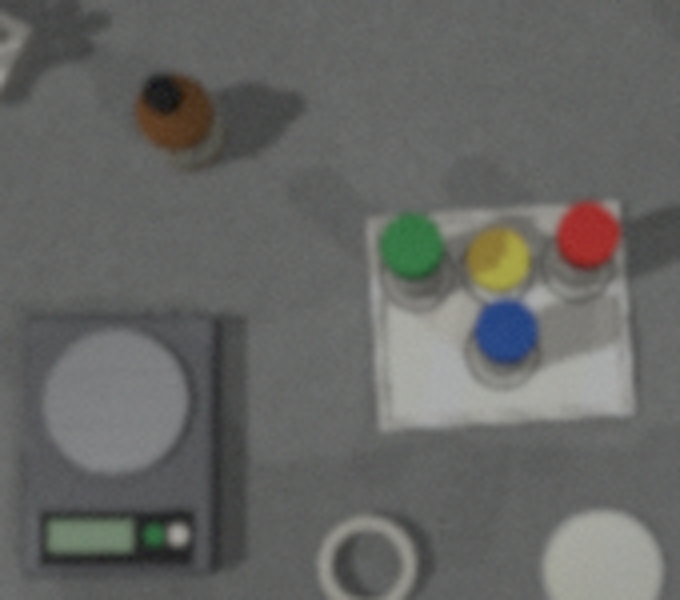

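View pics/crop2.png

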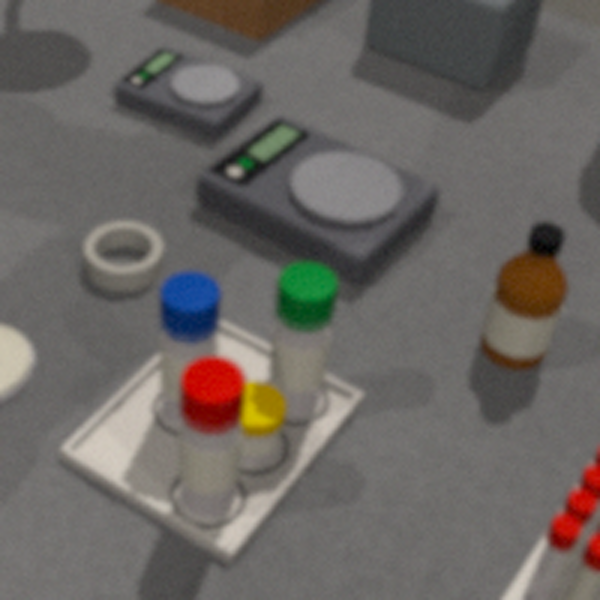

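The crops confirm it. The large scale (pan at crop 1 (115,400)) is the right one, with its panel towards the robot and the pan beyond it. All four items stand on their rings. Next I'll fit the layout from both cameras.

```bash
python3 - <<'E'
from h import *
im={n:cv2.imread(f'pics/{n}0.png')[:,:,::-1].copy() for n in('top','scene')}
boxes={'top':(225,145,305,212),'scene':(205,160,315,270)}
marks={'yellow':(35,0),'blue':(-27,0),'green':(35,60),'red':(35,-60)}
A=[];B=[]
for c in marks:
    s,ce,m=max(blobs(im['top'],c,boxes['top']),key=lambda b:b[0][4])
    zt=56 if c=='yellow' else 136
    p=plane('top',[ce],zt)[0]
    # top blob includes slightly of cap side; report
    s2,ce2,_=max(blobs(im['scene'],c,boxes['scene']),key=lambda b:b[0][4])
    p2=plane('scene',[ce2],zt-8)[0]
    print(c,p.round(1),'scene(z-8)',p2.round(1)); A.append(marks[c]);B.append(p[:2])
A=np.array(A,float);B=np.array(B)
a=A-A.mean(0);b=B-B.mean(0); th=np.arctan2((a[:,0]*b[:,1]-a[:,1]*b[:,0]).sum(),(a*b).sum())
Rm=np.array([[np.cos(th),-np.sin(th)],[np.sin(th),np.cos(th)]]);t=B.mean(0)-Rm@A.mean(0)
print('yaw',th,'t',t,'fit',(A@Rm.T+t).round(1).tolist(),'res',(B-A@Rm.T-t).round(1).tolist())
g=cv2.cvtColor(im['top'],cv2.COLOR_RGB2GRAY)
k=np.zeros_like(g);k[175:230,148:192]=cv2.inRange(g,115,200)[175:230,148:192]
cs=max(cv2.findContours(k,0,2)[0],key=cv2.contourArea);e=cv2.minEnclosingCircle(cs);el=cv2.fitEllipse(cv2.convexHull(cs))
print('pan',e,el,plane('top',[el[0]],48),'diam mm',np.mean(el[1])*1240/429)
k=np.zeros_like(g);gs=cv2.cvtColor(im['scene'],cv2.COLOR_RGB2GRAY);k[125:162,280:330]=cv2.inRange(gs,125,220)[125:162,280:330]
cs=max(cv2.findContours(k,0,2)[0],key=cv2.contourArea);el=cv2.fitEllipse(cv2.convexHull(cs));print('pan scene',el,plane('scene',[el[0]],48))
# parking in scene
s,ce,m=max(blobs(im['scene'],'blue',(60,210,210,350)),key=lambda b:b[0][4]);print('park scene',plane('scene',[ce],8),s)
cn=max(cv2.findContours(m.astype('uint8'),0,2)[0],key=cv2.contourArea)
ap=cv2.approxPolyDP(cv2.convexHull(cn),5,True).reshape(-1,2);print(plane('scene',ap,12).round(0).tolist())
for u in ([340,113],[184,128],[232,241],[290,242]): print(u,plane('top',[u],130).round(0),plane('top',[u],24).round(0))
E
```

```text
yellow [611.   -4.8  56. ] scene(z-8) [6.142e+02 3.000e-01 4.800e+01]
blue [547.9  -7.  136. ] scene(z-8) [552.1  -9.8 128. ]
green [606.9  54.6 136. ] scene(z-8) [611.4  52.4 128. ]
red [611.6 -64.1 136. ] scene(z-8) [615.9 -68.6 128. ]
yaw 0.038264242368289486 t [574.87263393  -6.05988568] fit [[609.8, -4.7], [547.9, -7.1], [607.6, 55.2], [612.1, -64.7]] res [[1.1, -0.1], [0.0, 0.1], [-0.6, -0.6], [-0.5, 0.6]]
pan ((168.4646453857422, 200.32827758789062), 17.544567108154297) ((168.17686462402344, 200.1844940185547), (33.709999084472656, 34.87067413330078), 42.38462829589844) [[515.67673634 274.12859613  48.        ]] diam mm 99.11425966205019
pan scene ((305.025146484375, 141.43551635742188), (20.886499404907227, 34.778812408447266), 97.83714294433594) [[516.92712354 274.02168399  48.        ]]
park scene [[ 471.11561492 -296.7993896     8.        ]] [  78  227  113  114 6441]
[[344.0, -218.0, 12.0], [587.0, -252.0, 12.0], [577.0, -366.0, 12.0], [330.0, -332.0, 12.0]]
[340, 113] [[ 736. -216.  130.]] [[ 766. -238.   24.]]
[184, 128] [[705. 213. 130.]] [[733. 230.  24.]]
[232, 241] [[394.  89. 130.]] [[393.  95.  24.]]
[290, 242] [[387. -66. 130.]] [[386. -74.  24.]]
```

Both views agree to within 2–4 mm, and the layout fit residuals are about 1 mm. Slot centres in the parking tray, with its x axis at -0.14 rad:
- A (384,-282)
- B (459,-292)
- C (533,-303)

I'll use a tool yaw of about 0 throughout, so the jaws open along y. First I move above red.

```bash
cat >> h.py <<'E'
def go(x,y,z,yaw=0.0):
    s=manip.read_state(); Rm=R.from_euler('xyz',s['eef_rot']).as_matrix()
    T=R.from_euler('xyz',[np.pi,0,yaw]).as_matrix()
    print('clk',round(s['clock'],2),'at',s['eef_pos'].round(1),s['eef_rot'].round(3),'gap',round(float(s['finger_gap']),1),'F',s['wrist_force'].round(1))
    print('delta',move_in_tool((x,y,z),s).round(4).tolist(),'rot',R.from_matrix(Rm.T@T).as_rotvec().round(4).tolist())
E
python3 -c "from h import *;go(612,-64.5,235)"
```

```text
clk 0.15 at [ 197.2 -513.2  205. ] [-3.141 -0.     0.367] gap 94.1 F [-0.5 -0.2 -0.8]
delta [0.5481, -0.2701, -0.0297] rot [-0.0009, 0.0001, 0.3668]
```

```bash
python3 -m pendant '[{"claw":0.094,"delta_pos":[0.04,-0.02,-0.03],"rotation":[0,0,0.05]},{"claw":0.094,"delta_pos":[0.096,-0.047,-0.03],"rotation":[0,0,0.1]},{"claw":0.094,"delta_pos":[0.152,-0.075,-0.03],"rotation":[0,0,0.15]},{"claw":0.094,"delta_pos":[0.208,-0.103,-0.03],"rotation":[0,0,0.2]},{"claw":0.094,"delta_pos":[0.264,-0.130,-0.03],"rotation":[0,0,0.25]},{"claw":0.094,"delta_pos":[0.320,-0.158,-0.03],"rotation":[0,0,0.3]},{"claw":0.094,"delta_pos":[0.376,-0.186,-0.03],"rotation":[0,0,0.35]},{"claw":0.094,"delta_pos":[0.432,-0.213,-0.03],"rotation":[0,0,0.367]},{"claw":0.094,"delta_pos":[0.488,-0.241,-0.03],"rotation":[0,0,0.367]},{"claw":0.094,"delta_pos":[0.53,-0.262,-0.03],"rotation":[0,0,0.367]}]' 20; python3 -c "from h import *;go(612,-64.5,235)"
```

```text
clock: 1.4
eef_pos: [599.1, -76.4, 234.9]
eef_rot: [-3.141, 0.001, 0.001]
wrist_force: [0.1, -0.6, -0.1]
finger_gap: 94.1
clk 1.4 at [599.1 -76.4 234.9] [-3.141e+00  1.000e-03  1.000e-03] gap 94.1 F [ 0.1 -0.6 -0.1]
delta [0.0129, -0.0119, -0.0001] rot [-0.001, 0.0007, 0.001]
```

```bash
python3 -m pendant '[{"claw":0.094,"delta_pos":[0.008,-0.008,0],"rotation":[0,0,0]},{"claw":0.094,"delta_pos":[0.013,-0.012,0],"rotation":[0,0,0]},{"claw":0.094,"delta_pos":[0.013,-0.012,0],"rotation":[0,0,0]}]'; python3 - <<'E'
from h import *
s=manip.read_state(); im=manip.camera('wrist'); cv2.imwrite('pics/w1.png',im[:,:,::-1])
for c in('red','yellow','blue','green'):
    for st,ce,_ in blobs(im,c,(0,0,512,384),100): print(c,st,ce.round(0),plane('wrist',[ce],56 if c=='yellow' else 136,s).round(1))
go(612,-64.5,110)
E
```

```text
clock: 1.78
eef_pos: [611.8, -65.3, 234.9]
eef_rot: [-3.141, 0.001, 0.0]
wrist_force: [-0.3, 0.8, -0.1]
finger_gap: 94.2
red [ 234  165   41   44 1398] [254. 187.] [[618.1 -64.  136. ]]
yellow [193 157  35  35 919] [210. 174.] [[613.9  -5.1  56. ]]
blue [ 426    0   86   42 1951] [480.  13.] [[ 785.6 -274.2  136. ]]
blue [ 359  181   91  113 6187] [401. 227.] [[ 571.5 -226.9  136. ]]
blue [ 186  218   39   43 1243] [206. 240.] [[556.9  -9.8 136. ]]
green [ 124  169   46   44 1482] [146. 190.] [[614.2  50.7 136. ]]
clk 1.82 at [611.7 -65.4 235. ] [-3.141e+00  1.000e-03 -0.000e+00] gap 93.9 F [0.4 0.1 0.1]
delta [0.0004, -0.0008, 0.125] rot [-0.0008, 0.0007, -0.0002]
```

View pics/w1.png

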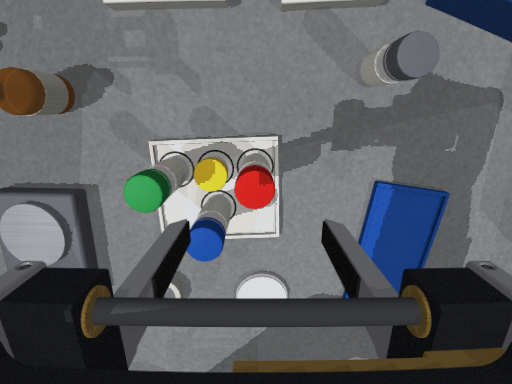

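The wrist view shows the red cap at (254,187), yellow at (210,174), blue at (206,240), green at (146,190), and the tray corners near (150,142), (278,135), (280,236). Cap centroids include some of the cap side, so they are biased towards each camera: top gives -x, wrist gives +x. I'll settle the tray pose from its corners in the wrist view.

```bash
python3 - <<'E'
from h import *
s=manip.read_state(); im=cv2.imread('pics/w1.png')[:,:,::-1].copy()
P=plane('wrist',[[150.5,142.5],[278.5,136],[280,236.5]],12,s);print(P.round(1).tolist(),np.linalg.norm(P[0]-P[1]),np.linalg.norm(P[2]-P[1]))
d=P[0]-P[1];print('ctr from diag',(P[0]+P[2])/2,'yaw',np.arctan2(-d[0],d[1]))
# scene and top corners
t=cv2.imread('pics/top0.png')[:,:,::-1]
T=plane('top',[[140+369/4,100+217/4],[140+619/4,100+202/4],[140+634/4,100+415/4],[140+380/4,100+431/4]],12);print('top',T.round(1).tolist(),T.mean(0))
S=plane('scene',[[190+62/3,80+450/3],[190+230/3,80+560/3],[190+364/3,80+396/3],[190+220/3,80+318/3]],12);print('scene',S.round(1).tolist(),S.mean(0))
# corner-based wrist ring check
cv2.imwrite('pics/w1c.png',cv2.resize(im[120:260,110:310],None,fx=4,fy=4,interpolation=2)[:,:,::-1])
# pan, parking in wrist
E
```

```text
[[651.2, 87.9, 12.0], [660.0, -98.6, 12.0], [501.3, -104.7, 12.0]] 186.7443344681212 158.81591881642152
ctr from diag [576.23808781  -8.39040595  12.        ] yaw 0.04700238107191742
top [[651.9, 88.7, 12.0], [658.2, -99.2, 12.0], [497.5, -104.4, 12.0], [490.9, 84.2, 12.0]] [574.60976386  -7.65660957  12.        ]
scene [[503.4, -101.7, 12.0], [661.9, -100.7, 12.0], [655.3, 89.7, 12.0], [511.4, 88.8, 12.0]] [583.01162334  -5.97378809  12.        ]
```

View pics/w1c.png

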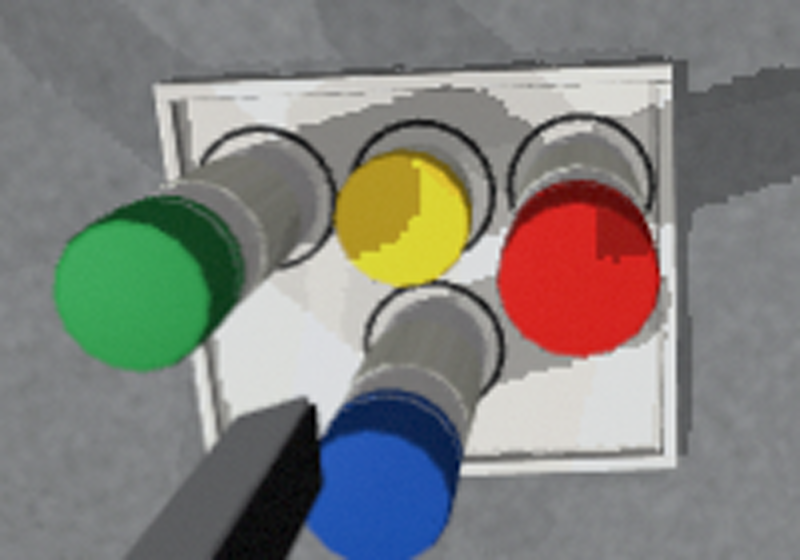

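The tray centre comes out near (575.5,-7.4) with yaw 0.041, which puts red at about (613,-65.5). I'll descend on it to TCP z≈88, well above the cup at 56.

```bash
python3 -m pendant '[{"claw":0.094,"delta_pos":[0.001,0,0.04],"rotation":[0,0,0]},{"claw":0.094,"delta_pos":[0.001,0,0.08],"rotation":[0,0,0]},{"claw":0.094,"delta_pos":[0.001,0,0.12],"rotation":[0,0,0]},{"claw":0.094,"delta_pos":[0.001,0,0.147],"rotation":[0,0,0]},{"claw":0.094,"delta_pos":[0.001,0,0.147],"rotation":[0,0,0]},{"claw":0.06,"delta_pos":[0.001,0,0.147],"rotation":[0,0,0]},{"claw":0.03,"delta_pos":[0.001,0,0.147],"rotation":[0,0,0]},{"claw":0.03,"delta_pos":[0.001,0,0.147],"rotation":[0,0,0]},{"claw":0.03,"delta_pos":[0.001,0,0.147],"rotation":[0,0,0]},{"claw":0.03,"delta_pos":[0.001,0,0.147],"rotation":[0,0,0]}]' 15; python3 -c "from h import *;go(612,-64.5,235)"
```

```text
clock: 3.08
eef_pos: [612.6, -65.3, 88.1]
eef_rot: [-3.141, 0.001, -0.0]
wrist_force: [0.3, -0.5, 0.6]
finger_gap: 47.4
clk 3.08 at [612.6 -65.3  88.1] [-3.141e+00  1.000e-03 -0.000e+00] gap 47.4 F [ 0.3 -0.5  0.6]
delta [-0.0007, -0.0009, -0.1469] rot [-0.0008, 0.0006, -0.0002]
```

```bash
python3 -m pendant '[{"claw":0.03,"delta_pos":[0,0,0],"rotation":[0,0,0]},{"claw":0.03,"delta_pos":[0,0,0],"rotation":[0,0,0]},{"claw":0.03,"delta_pos":[0,0,0],"rotation":[0,0,0]},{"claw":0.03,"delta_pos":[0,0,-0.01],"rotation":[0,0,0]},{"claw":0.03,"delta_pos":[0,0,-0.03],"rotation":[0,0,0]},{"claw":0.03,"delta_pos":[0,0,-0.07],"rotation":[0,0,0]},{"claw":0.03,"delta_pos":[0,0,-0.11],"rotation":[0,0,0]},{"claw":0.03,"delta_pos":[0,0,-0.14],"rotation":[0,0,0]},{"claw":0.03,"delta_pos":[0,0,-0.147],"rotation":[0,0,0]},{"claw":0.03,"delta_pos":[0,0,-0.147],"rotation":[0,0,0]}]'; python3 - <<'E'
from h import *
cv2.imwrite('pics/w2.png',manip.camera('wrist')[:,:,::-1])
go(533,-303,235,-.14)
E
```

```text
clock: 4.32
eef_pos: [612.5, -65.4, 234.6]
eef_rot: [-3.141, 0.001, -0.0]
wrist_force: [-1.0, 0.4, -0.9]
finger_gap: 44.1
clk 4.38 at [612.3 -65.4 233.9] [-3.141e+00  2.000e-03 -0.000e+00] gap 43.7 F [-0.5  0.2 -1.5]
delta [-0.0793, 0.2376, -0.0012] rot [-0.0009, 0.0024, 0.1398]
```

View pics/w2.png

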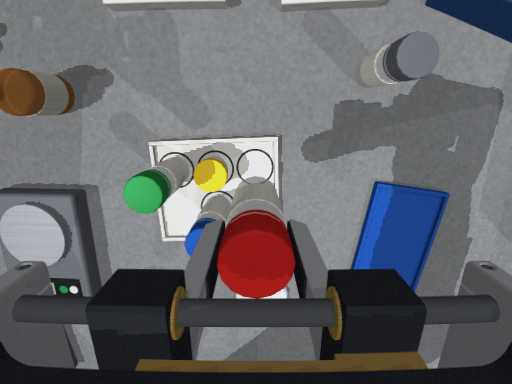

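Red is held upright (gap 44). The empty ring now shows at (255,166), and the cup, green and blue are unmoved. I'll carry red to slot C.

```bash
python3 -c "
from h import *
s=manip.read_state();print(plane('wrist',[[255,166.5]],6,s))"; python3 -m pendant '[{"claw":0.03,"delta_pos":[-0.008,0.024,0],"rotation":[0,0,0.02]},{"claw":0.03,"delta_pos":[-0.023,0.069,0],"rotation":[0,0,0.04]},{"claw":0.03,"delta_pos":[-0.040,0.119,0],"rotation":[0,0,0.07]},{"claw":0.03,"delta_pos":[-0.056,0.169,0],"rotation":[0,0,0.1]},{"claw":0.03,"delta_pos":[-0.071,0.214,0],"rotation":[0,0,0.13]},{"claw":0.03,"delta_pos":[-0.079,0.238,0],"rotation":[0,0,0.14]},{"claw":0.03,"delta_pos":[-0.079,0.238,0],"rotation":[0,0,0.14]},{"claw":0.03,"delta_pos":[-0.079,0.238,0.03],"rotation":[0,0,0.14]},{"claw":0.03,"delta_pos":[-0.079,0.238,0.06],"rotation":[0,0,0.14]},{"claw":0.03,"delta_pos":[-0.079,0.238,0.06],"rotation":[0,0,0.14]}]'; python3 - <<'E'
from h import *
s=manip.read_state();im=manip.camera('wrist');cv2.imwrite('pics/w3.png',im[:,:,::-1])
go(533,-303,88.5,-.14)
E
```

```text
[[614.57017957 -64.55020184   6.        ]]
clock: 5.62
eef_pos: [532.5, -301.7, 171.1]
eef_rot: [-3.139, 0.007, -0.139]
wrist_force: [0.8, -0.3, -1.3]
finger_gap: 43.8
clk 5.67 at [ 533.2 -302.3  173.2] [-3.14   0.004 -0.139] gap 44.0 F [ 0.3 -0.9  0.2]
delta [0.0003, 0.0008, 0.0847] rot [-0.0016, 0.0043, 0.0008]
```

View pics/w3.png

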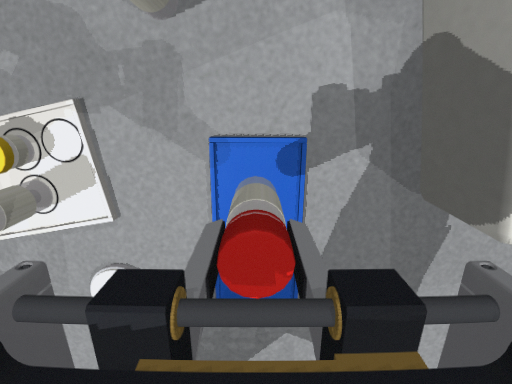

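Red is centred across the tray and over the slot. I'll lower it slowly.

```bash
python3 -m pendant '[{"claw":0.03,"delta_pos":[0,0.001,0.025],"rotation":[0,0.003,0]},{"claw":0.03,"delta_pos":[0,0.001,0.05],"rotation":[0,0.003,0]},{"claw":0.03,"delta_pos":[0,0.001,0.068],"rotation":[0,0.003,0]},{"claw":0.03,"delta_pos":[0,0.001,0.077],"rotation":[0,0.003,0]},{"claw":0.03,"delta_pos":[0,0.001,0.081],"rotation":[0,0.003,0]},{"claw":0.03,"delta_pos":[0,0.001,0.083],"rotation":[0,0.003,0]},{"claw":0.03,"delta_pos":[0,0.001,0.0845],"rotation":[0,0.003,0]},{"claw":0.03,"delta_pos":[0,0.001,0.0845],"rotation":[0,0.003,0]}]';  python3 -c "from h import *;go(533,-303,88.2,-.14)"
```

```text
clock: 6.68
eef_pos: [532.8, -303.2, 89.0]
eef_rot: [-3.14, 0.001, -0.139]
wrist_force: [1.1, 0.5, -0.2]
finger_gap: 44.0
clk 6.67 at [ 532.8 -303.2   89. ] [-3.14e+00  1.00e-03 -1.39e-01] gap 44.0 F [ 1.1  0.5 -0.2]
delta [0.0002, -0.0002, 0.0008] rot [-0.0015, 0.0009, 0.0007]
```

```bash
python3 -m pendant '[{"claw":0.03,"delta_pos":[0,0,0.001],"rotation":[0,0,0]},{"claw":0.03,"delta_pos":[0,0,0.001],"rotation":[0,0,0]},{"claw":0.05,"delta_pos":[0,0,0.001],"rotation":[0,0,0]},{"claw":0.065,"delta_pos":[0,0,0.001],"rotation":[0,0,0]},{"claw":0.08,"delta_pos":[0,0,0.001],"rotation":[0,0,0]},{"claw":0.08,"delta_pos":[0,0,0.001],"rotation":[0,0,0]},{"claw":0.09,"delta_pos":[0,0,-0.02],"rotation":[0,0,0]},{"claw":0.094,"delta_pos":[0,0,-0.07],"rotation":[0,0,0]},{"claw":0.094,"delta_pos":[0,0,-0.12],"rotation":[0,0,0]},{"claw":0.094,"delta_pos":[0,0,-0.146],"rotation":[0,0,0]}]'; python3 -c "from h import *;go(548.5,-8.5,235,0)"
```

```text
clock: 7.92
eef_pos: [533.3, -303.7, 238.0]
eef_rot: [-3.142, -0.002, -0.139]
wrist_force: [-0.6, 1.0, -0.9]
finger_gap: 94.0
clk 7.92 at [ 533.3 -303.7  238. ] [-3.142e+00 -2.000e-03 -1.390e-01] gap 94.0 F [-0.6  1.  -0.9]
delta [-0.0259, -0.2944, 0.003] rot [0.0001, -0.0022, -0.1393]
```

```bash
python3 -m pendant '[{"claw":0.094,"delta_pos":[-0.004,-0.04,0],"rotation":[0,0,-0.02]},{"claw":0.094,"delta_pos":[-0.009,-0.1,0],"rotation":[0,0,-0.05]},{"claw":0.094,"delta_pos":[-0.014,-0.16,0],"rotation":[0,0,-0.08]},{"claw":0.094,"delta_pos":[-0.019,-0.22,0],"rotation":[0,0,-0.11]},{"claw":0.094,"delta_pos":[-0.024,-0.27,0],"rotation":[0,0,-0.139]},{"claw":0.094,"delta_pos":[-0.026,-0.294,0],"rotation":[0,0,-0.139]},{"claw":0.094,"delta_pos":[-0.026,-0.294,0],"rotation":[0,0,-0.139]}]'; python3 - <<'E'
from h import *
s=manip.read_state();im=manip.camera('wrist');cv2.imwrite('pics/w4.png',im[:,:,::-1])
for c in('red','blue'):
    for st,ce,_ in blobs(im,c,(0,0,512,384),100): print(c,st,ce.round(0),plane('wrist',[ce],136,s).round(1))
go(548.5,-8.5,88)
E
```

```text
clock: 8.8
eef_pos: [548.4, -7.6, 238.1]
eef_rot: [3.141, -0.002, 0.002]
wrist_force: [-0.1, -0.4, -0.4]
finger_gap: 94.1
red [485 180  27  42 466] [505. 201.] [[ 538.9 -288.2  136. ]]
blue [ 378  141  113  147 7905] [427. 214.] [[ 523.7 -199.1  136. ]]
blue [ 235  166   40   43 1333] [254. 187.] [[553.8  -6.6 136. ]]
clk 8.85 at [548.3  -8.8 238. ] [ 3.141e+00 -2.000e-03  1.000e-03] gap 94.2 F [ 0.9 -0.4  0.2]
delta [-0.0002, -0.0003, 0.15] rot [0.0004, -0.0022, 0.0009]
```

View pics/w4.png

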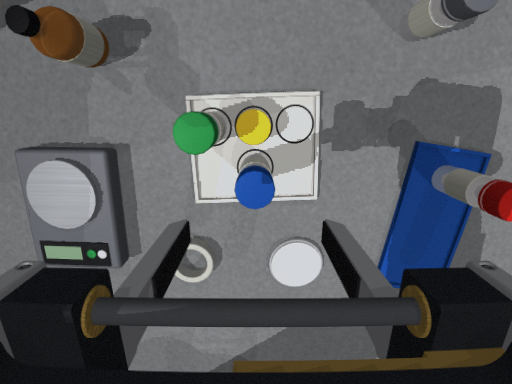

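Red stands upright in the tray at (490,195), and the blue cap is straight ahead at (254,187). The wrist bias matches red's, so the alignment is the same. Grasp blue.

```bash
python3 -m pendant '[{"claw":0.094,"delta_pos":[0.001,0,0.04],"rotation":[0,0,0]},{"claw":0.094,"delta_pos":[0.001,0,0.09],"rotation":[0,0,0]},{"claw":0.094,"delta_pos":[0.001,0,0.13],"rotation":[0,0,0]},{"claw":0.094,"delta_pos":[0.001,0,0.15],"rotation":[0,0,0]},{"claw":0.07,"delta_pos":[0.001,0,0.15],"rotation":[0,0,0]},{"claw":0.05,"delta_pos":[0.001,0,0.15],"rotation":[0,0,0]},{"claw":0.03,"delta_pos":[0.001,0,0.15],"rotation":[0,0,0]},{"claw":0.03,"delta_pos":[0.001,0,0.15],"rotation":[0,0,0]},{"claw":0.03,"delta_pos":[0.001,0,0.15],"rotation":[0,0,0]},{"claw":0.03,"delta_pos":[0.001,0,0.15],"rotation":[0,0,0]}]'; python3 -m pendant '[{"claw":0.03,"delta_pos":[0,0,0],"rotation":[0,0,0]},{"claw":0.03,"delta_pos":[0,0,0],"rotation":[0,0,0]},{"claw":0.03,"delta_pos":[0,0,0],"rotation":[0,0,0]}]'; python3 -c "from h import *;go(458.7,-292.5,235,-.14)"
```

```text
clock: 10.1
eef_pos: [549.8, -8.7, 88.3]
eef_rot: [3.141, -0.003, 0.001]
wrist_force: [1.0, -0.1, 2.0]
finger_gap: 43.5
clock: 10.48
eef_pos: [549.8, -8.7, 88.3]
eef_rot: [3.141, -0.003, 0.001]
wrist_force: [0.2, 0.8, 0.8]
finger_gap: 43.6
clk 10.47 at [549.8  -8.7  88.3] [ 3.141e+00 -3.000e-03  1.000e-03] gap 43.6 F [0.2 0.8 0.8]
delta [-0.091, 0.2838, -0.1469] rot [-0.0, -0.0027, 0.1409]
```

```bash
python3 -m pendant '[{"claw":0.03,"delta_pos":[0,0,-0.008],"rotation":[0,0,0]},{"claw":0.03,"delta_pos":[0,0,-0.03],"rotation":[0,0,0]},{"claw":0.03,"delta_pos":[0,0,-0.07],"rotation":[0,0,0]},{"claw":0.03,"delta_pos":[0,0,-0.11],"rotation":[0,0,0]},{"claw":0.03,"delta_pos":[-0.005,0.015,-0.14],"rotation":[0,0,0.02]},{"claw":0.03,"delta_pos":[-0.018,0.055,-0.147],"rotation":[0,0,0.05]},{"claw":0.03,"delta_pos":[-0.034,0.105,-0.147],"rotation":[0,0,0.08]},{"claw":0.03,"delta_pos":[-0.050,0.155,-0.147],"rotation":[0,0,0.11]},{"claw":0.03,"delta_pos":[-0.066,0.205,-0.147],"rotation":[0,0,0.14]},{"claw":0.03,"delta_pos":[-0.081,0.252,-0.147],"rotation":[0,0,0.14]}]'; python3 -c "from h import *;go(458.7,-292.5,88.5,-.14)"
```

```text
clock: 11.72
eef_pos: [467.8, -262.3, 235.7]
eef_rot: [3.141, -0.003, -0.14]
wrist_force: [0.2, 0.1, -0.9]
finger_gap: 43.7
clk 11.72 at [ 467.8 -262.3  235.7] [ 3.141e+00 -3.000e-03 -1.400e-01] gap 43.7 F [ 0.2  0.1 -0.9]
delta [-0.0053, 0.0311, 0.1472] rot [0.0001, -0.0031, 0.0003]
```

```bash
python3 -m pendant '[{"claw":0.03,"delta_pos":[-0.004,0.024,0],"rotation":[0,0,0]},{"claw":0.03,"delta_pos":[-0.005,0.031,0.005],"rotation":[0,0,0]},{"claw":0.03,"delta_pos":[-0.005,0.031,0.04],"rotation":[0,0,0]},{"claw":0.03,"delta_pos":[-0.005,0.031,0.08],"rotation":[0,0,0]},{"claw":0.03,"delta_pos":[-0.005,0.031,0.115],"rotation":[0,0,0]},{"claw":0.03,"delta_pos":[-0.005,0.031,0.135],"rotation":[0,0,0]},{"claw":0.03,"delta_pos":[-0.005,0.031,0.142],"rotation":[0,0,0]},{"claw":0.03,"delta_pos":[-0.005,0.031,0.145],"rotation":[0,0,0]},{"claw":0.03,"delta_pos":[-0.005,0.031,0.147],"rotation":[0,0,0]},{"claw":0.03,"delta_pos":[-0.005,0.031,0.147],"rotation":[0,0,0]}]'; python3 -c "from h import *;go(458.7,-292.5,88.2,-.14)"
```

```text
clock: 12.98
eef_pos: [459.2, -292.5, 89.2]
eef_rot: [3.141, -0.004, -0.14]
wrist_force: [-0.7, 1.1, -0.4]
finger_gap: 43.9
clk 12.97 at [ 459.2 -292.5   89.2] [ 3.141 -0.004 -0.14 ] gap 43.9 F [-0.7  1.1 -0.4]
delta [-0.0005, 0.0001, 0.001] rot [0.0005, -0.0037, 0.0003]
```

```bash
python3 -m pendant '[{"claw":0.03,"delta_pos":[0,0,0.001],"rotation":[0,0,0]},{"claw":0.03,"delta_pos":[0,0,0.001],"rotation":[0,0,0]},{"claw":0.05,"delta_pos":[0,0,0.001],"rotation":[0,0,0]},{"claw":0.065,"delta_pos":[0,0,0.001],"rotation":[0,0,0]},{"claw":0.08,"delta_pos":[0,0,0.001],"rotation":[0,0,0]},{"claw":0.08,"delta_pos":[0,0,0.001],"rotation":[0,0,0]},{"claw":0.09,"delta_pos":[0,0,-0.02],"rotation":[0,0,0]},{"claw":0.094,"delta_pos":[0,0,-0.07],"rotation":[0,0,0]},{"claw":0.094,"delta_pos":[0,0,-0.12],"rotation":[0,0,0]},{"claw":0.094,"delta_pos":[0,0,-0.146],"rotation":[0,0,0]}]'; python3 -c "from h import *;go(608.5,54,235,0)"
```

```text
clock: 14.22
eef_pos: [459.0, -292.6, 238.0]
eef_rot: [3.14, -0.007, -0.14]
wrist_force: [-0.2, 0.2, -1.1]
finger_gap: 94.1
clk 14.22 at [ 459.  -292.6  238. ] [ 3.14  -0.007 -0.14 ] gap 94.1 F [-0.2  0.2 -1.1]
delta [0.0998, -0.364, 0.003] rot [0.0025, -0.0065, -0.1397]
```

```bash
python3 -m pendant '[{"claw":0.094,"delta_pos":[0.009,-0.034,0],"rotation":[0,-0.006,-0.02]},{"claw":0.094,"delta_pos":[0.025,-0.09,0],"rotation":[0,-0.006,-0.05]},{"claw":0.094,"delta_pos":[0.041,-0.148,0],"rotation":[0,-0.006,-0.08]},{"claw":0.094,"delta_pos":[0.057,-0.206,0],"rotation":[0,-0.006,-0.11]},{"claw":0.094,"delta_pos":[0.073,-0.264,0],"rotation":[0,-0.006,-0.14]},{"claw":0.094,"delta_pos":[0.088,-0.32,0],"rotation":[0,-0.006,-0.14]},{"claw":0.094,"delta_pos":[0.097,-0.355,0],"rotation":[0,-0.006,-0.14]},{"claw":0.094,"delta_pos":[0.1,-0.364,0],"rotation":[0,-0.006,-0.14]},{"claw":0.094,"delta_pos":[0.1,-0.364,0],"rotation":[0,-0.006,-0.14]}]'; python3 - <<'E'
from h import *
s=manip.read_state();im=manip.camera('wrist');cv2.imwrite('pics/w5.png',im[:,:,::-1])
for c in('green','yellow'):
    for st,ce,_ in blobs(im,c,(0,0,512,384),100): print(c,st,ce.round(0),plane('wrist',[ce],136 if c=='green' else 56,s).round(1))
go(608.5,54,88)
E
```

```text
clock: 15.35
eef_pos: [608.6, 53.7, 237.7]
eef_rot: [3.139, 0.0, 0.001]
wrist_force: [-0.5, -0.8, -0.7]
finger_gap: 94.3
green [ 234  166   40   43 1326] [253. 187.] [[613.8  55.7 136. ]]
yellow [281 155  34  34 900] [298. 171.] [[613.7  -3.4  56. ]]
clk 15.4 at [608.5  53.1 237.9] [ 3.139 -0.    -0.   ] gap 93.9 F [ 0.1 -1.   0.7]
delta [-0.0, -0.0013, 0.1499] rot [0.0027, -0.0001, -0.0002]
```

View pics/w5.png

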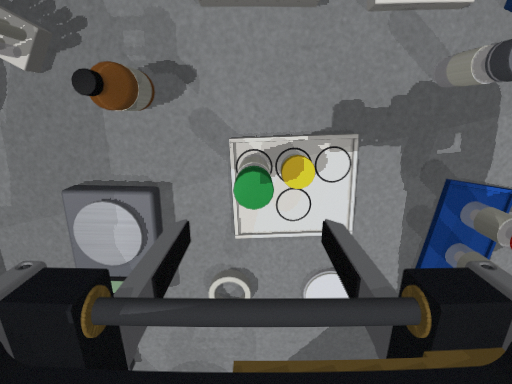

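The green cap is at (253,187), the cup at (298,171), and the red and blue rings are both empty. Grasp green.

```bash
python3 -m pendant '[{"claw":0.094,"delta_pos":[0.001,-0.001,0.04],"rotation":[0.002,0,0]},{"claw":0.094,"delta_pos":[0.001,-0.001,0.09],"rotation":[0.002,0,0]},{"claw":0.094,"delta_pos":[0.001,-0.001,0.13],"rotation":[0.002,0,0]},{"claw":0.094,"delta_pos":[0.001,-0.001,0.15],"rotation":[0.002,0,0]},{"claw":0.07,"delta_pos":[0.001,-0.001,0.15],"rotation":[0.002,0,0]},{"claw":0.05,"delta_pos":[0.001,-0.001,0.15],"rotation":[0.002,0,0]},{"claw":0.03,"delta_pos":[0.001,-0.001,0.15],"rotation":[0.002,0,0]},{"claw":0.03,"delta_pos":[0.001,-0.001,0.15],"rotation":[0.002,0,0]},{"claw":0.03,"delta_pos":[0.001,-0.001,0.15],"rotation":[0.002,0,0]},{"claw":0.03,"delta_pos":[0.001,-0.001,0.15],"rotation":[0.002,0,0]}]'; python3 -m pendant '[{"claw":0.03,"delta_pos":[0,0,0],"rotation":[0,0,0]},{"claw":0.03,"delta_pos":[0,0,0],"rotation":[0,0,0]},{"claw":0.03,"delta_pos":[0,0,0],"rotation":[0,0,0]}]'; python3 -c "from h import *;go(384.4,-282,235,-.14)"
```

```text
clock: 16.65
eef_pos: [609.7, 53.9, 88.2]
eef_rot: [3.141, -0.001, -0.0]
wrist_force: [-0.0, 1.1, 2.3]
finger_gap: 43.6
clock: 17.02
eef_pos: [609.7, 53.8, 88.2]
eef_rot: [3.141, -0.001, -0.0]
wrist_force: [0.1, -0.1, 1.4]
finger_gap: 44.2
clk 17.02 at [609.7  53.8  88.2] [ 3.141e+00 -1.000e-03 -0.000e+00] gap 44.2 F [ 0.1 -0.1  1.4]
delta [-0.2251, 0.3359, -0.1468] rot [0.0004, -0.0006, 0.1398]
```

```bash
python3 -m pendant '[{"claw":0.03,"delta_pos":[0,0,-0.008],"rotation":[0,0,0]},{"claw":0.03,"delta_pos":[0,0,-0.03],"rotation":[0,0,0]},{"claw":0.03,"delta_pos":[0,0,-0.07],"rotation":[0,0,0]},{"claw":0.03,"delta_pos":[0,0,-0.11],"rotation":[0,0,0]},{"claw":0.03,"delta_pos":[-0.01,0.015,-0.14],"rotation":[0,0,0.02]},{"claw":0.03,"delta_pos":[-0.032,0.048,-0.150],"rotation":[0,0,0.05]},{"claw":0.03,"delta_pos":[-0.060,0.09,-0.150],"rotation":[0,0,0.08]},{"claw":0.03,"delta_pos":[-0.09,0.135,-0.150],"rotation":[0,0,0.11]},{"claw":0.03,"delta_pos":[-0.12,0.18,-0.150],"rotation":[0,0,0.14]},{"claw":0.03,"delta_pos":[-0.15,0.225,-0.150],"rotation":[0,0,0.14]}]'; python3 -c "from h import *;go(384.4,-282,88.5,-.14)"
```

```text
clock: 18.27
eef_pos: [458.3, -172.3, 238.7]
eef_rot: [3.141, -0.001, -0.14]
wrist_force: [0.5, -1.4, -1.2]
finger_gap: 43.7
clk 18.27 at [ 458.3 -172.3  238.7] [ 3.141e+00 -1.000e-03 -1.400e-01] gap 43.7 F [ 0.5 -1.4 -1.2]
delta [-0.058, 0.1188, 0.1502] rot [0.0006, -0.0011, -0.0004]
```

```bash
python3 -m pendant '[{"claw":0.03,"delta_pos":[-0.021,0.043,0],"rotation":[0,0,0]},{"claw":0.03,"delta_pos":[-0.041,0.085,0],"rotation":[0,0,0]},{"claw":0.03,"delta_pos":[-0.054,0.112,0],"rotation":[0,0,0]},{"claw":0.03,"delta_pos":[-0.058,0.119,0],"rotation":[0,0,0]},{"claw":0.03,"delta_pos":[-0.058,0.119,0.02],"rotation":[0,0,0]},{"claw":0.03,"delta_pos":[-0.058,0.119,0.06],"rotation":[0,0,0]},{"claw":0.03,"delta_pos":[-0.058,0.119,0.1],"rotation":[0,0,0]},{"claw":0.03,"delta_pos":[-0.058,0.119,0.13],"rotation":[0,0,0]},{"claw":0.03,"delta_pos":[-0.058,0.119,0.142],"rotation":[0,0,0]},{"claw":0.03,"delta_pos":[-0.058,0.119,0.146],"rotation":[0,0,0]}]'; python3 -c "from h import *;go(384.4,-282,88.2,-.14)"
```

```text
clock: 19.52
eef_pos: [384.8, -281.9, 93.0]
eef_rot: [3.141, -0.001, -0.14]
wrist_force: [0.5, 0.5, -1.6]
finger_gap: 44.0
clk 19.52 at [ 384.8 -281.9   93. ] [ 3.141e+00 -1.000e-03 -1.400e-01] gap 44.0 F [ 0.5  0.5 -1.6]
delta [-0.0004, 0.0001, 0.0048] rot [0.0006, -0.0012, 0.0]
```

```bash
python3 -m pendant '[{"claw":0.03,"delta_pos":[0,0,0.002],"rotation":[0,0,0]},{"claw":0.03,"delta_pos":[0,0,0.004],"rotation":[0,0,0]},{"claw":0.03,"delta_pos":[0,0,0.0052],"rotation":[0,0,0]},{"claw":0.03,"delta_pos":[0,0,0.0052],"rotation":[0,0,0]},{"claw":0.05,"delta_pos":[0,0,0.0052],"rotation":[0,0,0]},{"claw":0.065,"delta_pos":[0,0,0.0052],"rotation":[0,0,0]},{"claw":0.08,"delta_pos":[0,0,0.0052],"rotation":[0,0,0]},{"claw":0.08,"delta_pos":[0,0,0.005],"rotation":[0,0,0]},{"claw":0.09,"delta_pos":[0,0,-0.02],"rotation":[0,0,0]},{"claw":0.094,"delta_pos":[0,0,-0.07],"rotation":[0,0,0]}]'; python3 -c "from h import *;go(611.5,-5,220,0)"
```

```text
clock: 20.78
eef_pos: [384.0, -281.3, 162.5]
eef_rot: [-3.14, 0.002, -0.14]
wrist_force: [1.4, 0.0, 0.3]
finger_gap: 93.0
clk 20.77 at [ 384.  -281.3  162.5] [-3.14e+00  2.00e-03 -1.40e-01] gap 93.0 F [1.4 0.  0.3]
delta [0.1866, -0.3054, -0.0574] rot [-0.0014, 0.0018, -0.14]
```

```bash
python3 -m pendant '[{"claw":0.094,"delta_pos":[0,0,-0.04],"rotation":[0,0,0]},{"claw":0.094,"delta_pos":[0.012,-0.02,-0.057],"rotation":[0,0,-0.02]},{"claw":0.094,"delta_pos":[0.037,-0.06,-0.057],"rotation":[0,0,-0.05]},{"claw":0.094,"delta_pos":[0.067,-0.11,-0.057],"rotation":[0,0,-0.08]},{"claw":0.094,"delta_pos":[0.098,-0.16,-0.057],"rotation":[0,0,-0.11]},{"claw":0.094,"delta_pos":[0.128,-0.21,-0.057],"rotation":[0,0,-0.14]},{"claw":0.094,"delta_pos":[0.158,-0.26,-0.057],"rotation":[0,0,-0.14]},{"claw":0.094,"delta_pos":[0.179,-0.293,-0.057],"rotation":[0,0,-0.14]},{"claw":0.094,"delta_pos":[0.187,-0.305,-0.057],"rotation":[0,0,-0.14]},{"claw":0.094,"delta_pos":[0.187,-0.305,-0.057],"rotation":[0,0,-0.14]}]'; python3 - <<'E'
from h import *
s=manip.read_state();im=manip.camera('wrist');cv2.imwrite('pics/w6.png',im[:,:,::-1])
for st,ce,_ in blobs(im,'yellow',(0,0,512,384),100): print(st,ce.round(0),plane('wrist',[ce],56,s).round(1))
t=manip.camera('top');cv2.imwrite('pics/top6.png',t[:,:,::-1])
for st,ce,_ in blobs(t,'yellow',(225,145,305,212),20): print('top',st,ce.round(1),plane('top',[ce],56).round(1))
cv2.imwrite('pics/top6c.png',cv2.resize(t[130:280,210:410],None,fx=4,fy=4,interpolation=2)[:,:,::-1])
go(611.5,-5,30)
E
```

```text
clock: 22.02
eef_pos: [611.7, -5.5, 219.2]
eef_rot: [-3.14, 0.002, 0.001]
wrist_force: [-1.0, -1.2, -0.3]
finger_gap: 93.9
[238 159  35  36 974] [255. 177.] [[613.8  -4.2  56. ]]
clk 22.12 at [611.3  -6.6 219.7] [-3.14e+00  2.00e-03 -1.00e-03] gap 93.5 F [-0.3 -0.2  0.1]
delta [0.0005, -0.0013, 0.1897] rot [-0.0014, 0.0018, -0.0009]
```

View pics/w6.png

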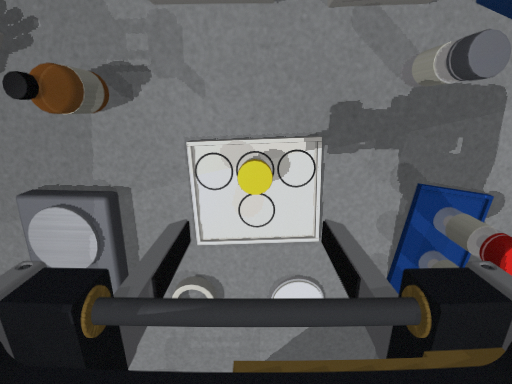

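View pics/top6c.png

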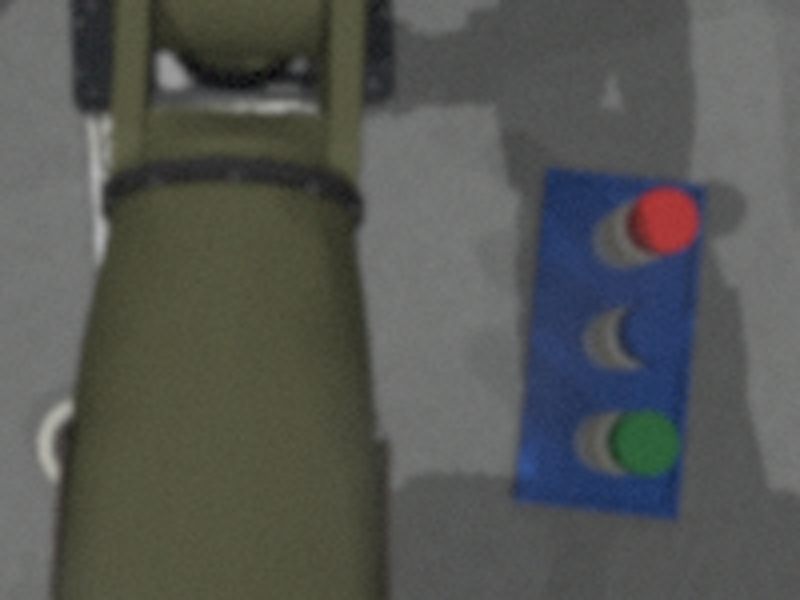

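The wrist view shows the cup alone, its lid at (255,177), with all three outer rings empty. The top crop shows red, blue and green upright in the blue tray. I'll fit the ring centres from this clear view for the return, then take the cup.

```bash
cat > rings.py <<'E'
from h import *
im=cv2.imread('pics/w6.png'); s=manip.read_state()
g=cv2.cvtColor(im,cv2.COLOR_BGR2GRAY); m=np.zeros_like(g); m[142:240,192:318]=cv2.inRange(g,0,90)[142:240,192:318]
n,l,st,ce=cv2.connectedComponentsWithStats(m,connectivity=8)
for i in range(1,n):
    if st[i][4]>60:
        ys,xs=np.where(l==i); P=plane('wrist',np.c_[xs,ys],6,s)[:,:2]
        A=np.c_[2*P,np.ones(len(P))];c=np.linalg.lstsq(A,(P**2).sum(1),rcond=None)[0]
        print(st[i],c[:2].round(1),'diam',2*np.sqrt(c[2]+c[0]**2+c[1]**2))
E
python3 rings.py
python3 -m pendant '[{"claw":0.094,"delta_pos":[0.0005,-0.001,0.05],"rotation":[0,0,0]},{"claw":0.094,"delta_pos":[0.0005,-0.001,0.1],"rotation":[0,0,0]},{"claw":0.094,"delta_pos":[0.0005,-0.001,0.14],"rotation":[0,0,0]},{"claw":0.094,"delta_pos":[0.0005,-0.001,0.17],"rotation":[0,0,0]},{"claw":0.094,"delta_pos":[0.0005,-0.001,0.187],"rotation":[0,0,0]},{"claw":0.094,"delta_pos":[0.0005,-0.001,0.193],"rotation":[0,0,0]},{"claw":0.094,"delta_pos":[0.0005,-0.001,0.193],"rotation":[0,0,0]}]'; python3 -c "from h import *;go(611.5,-5,26)"
```

```text
[236 151  38  24 105] [611.8  -5.3] diam 53.24125476979206
[277 150  39  37 152] [613.7 -65.3] diam 53.539060638000784
[195 153  38  37 129] [609.5  54.8] diam 53.52557809388796
clock: 23.0
eef_pos: [611.7, -5.6, 27.4]
eef_rot: [-3.14, 0.001, -0.001]
wrist_force: [-0.3, -0.3, 0.2]
finger_gap: 94.1
clk 23.0 at [611.7  -5.6  27.4] [-3.14e+00  1.00e-03 -1.00e-03] gap 94.1 F [-0.3 -0.3  0.2]
delta [-0.0002, -0.0006, 0.0014] rot [-0.0013, 0.001, -0.0012]
```

The ring fits agree with my grasp poses to about 1 mm. Close on the cup.

```bash
python3 -m pendant '[{"claw":0.07,"delta_pos":[0,0,0.001],"rotation":[0,0,0]},{"claw":0.05,"delta_pos":[0,0,0.001],"rotation":[0,0,0]},{"claw":0.03,"delta_pos":[0,0,0.001],"rotation":[0,0,0]},{"claw":0.03,"delta_pos":[0,0,0.001],"rotation":[0,0,0]},{"claw":0.03,"delta_pos":[0,0,0.001],"rotation":[0,0,0]},{"claw":0.03,"delta_pos":[0,0,0.001],"rotation":[0,0,0]},{"claw":0.03,"delta_pos":[0,0,0.001],"rotation":[0,0,0]},{"claw":0.03,"delta_pos":[0,0,0.001],"rotation":[0,0,0]}]' 15; python3 -m pendant '[{"claw":0.03,"delta_pos":[0,0,0],"rotation":[0,0,0]},{"claw":0.03,"delta_pos":[0,0,-0.008],"rotation":[0,0,0]},{"claw":0.03,"delta_pos":[0,0,-0.03],"rotation":[0,0,0]},{"claw":0.03,"delta_pos":[0,0,-0.07],"rotation":[0,0,0]},{"claw":0.03,"delta_pos":[0,0,-0.11],"rotation":[0,0,0]},{"claw":0.03,"delta_pos":[0,0,-0.14],"rotation":[0,0,0]},{"claw":0.03,"delta_pos":[0,0,-0.15],"rotation":[0,0,0]},{"claw":0.03,"delta_pos":[0,0,-0.15],"rotation":[0,0,0]}]'; python3 - <<'E'
from h import *
cv2.imwrite('pics/w7.png',manip.camera('wrist')[:,:,::-1])
go(516.5,273.5,180)
E
```

```text
clock: 24.0
eef_pos: [611.8, -5.5, 26.5]
eef_rot: [-3.14, 0.001, -0.001]
wrist_force: [-0.3, 0.6, 0.8]
finger_gap: 45.8
clock: 25.0
eef_pos: [611.8, -5.7, 176.3]
eef_rot: [-3.14, 0.001, -0.001]
wrist_force: [0.6, -0.3, 0.1]
finger_gap: 45.8
clk 25.05 at [611.5  -5.8 175.4] [-3.14e+00  2.00e-03 -1.00e-03] gap 45.6 F [-0.4  0.1 -0.6]
delta [-0.0954, -0.2791, -0.004] rot [-0.0015, 0.0022, -0.0012]
```

View pics/w7.png

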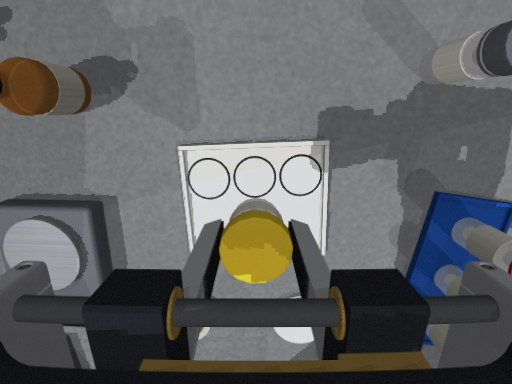

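The cup is held upright (gap 45.8). I'll carry it over the pan and check the pan from the wrist camera on arrival.

```bash
python3 -m pendant '[{"claw":0.03,"delta_pos":[-0.008,-0.024,0],"rotation":[0,0,0]},{"claw":0.03,"delta_pos":[-0.022,-0.065,0],"rotation":[0,0,0]},{"claw":0.03,"delta_pos":[-0.038,-0.11,0],"rotation":[0,0,0]},{"claw":0.03,"delta_pos":[-0.054,-0.157,0],"rotation":[0,0,0]},{"claw":0.03,"delta_pos":[-0.07,-0.204,0],"rotation":[0,0,0]},{"claw":0.03,"delta_pos":[-0.085,-0.247,0],"rotation":[0,0,0]},{"claw":0.03,"delta_pos":[-0.093,-0.272,0],"rotation":[0,0,0]},{"claw":0.03,"delta_pos":[-0.095,-0.279,0],"rotation":[0,0,0]},{"claw":0.03,"delta_pos":[-0.095,-0.279,0],"rotation":[0,0,0]}]'; python3 - <<'E'
from h import *
cv2.imwrite('pics/w8.png',manip.camera('wrist')[:,:,::-1])
go(516.5,273.5,68.5)
E
```

```text
clock: 26.18
eef_pos: [516.8, 272.9, 175.1]
eef_rot: [-3.141, 0.003, -0.001]
wrist_force: [0.2, 1.0, -0.9]
finger_gap: 45.8
clk 26.23 at [517.  272.5 175.4] [-3.141e+00  3.000e-03 -2.000e-03] gap 45.2 F [ 0.1 -0.2 -0.8]
delta [-0.0002, -0.0009, 0.1069] rot [-0.0009, 0.003, -0.0018]
```

View pics/w8.png

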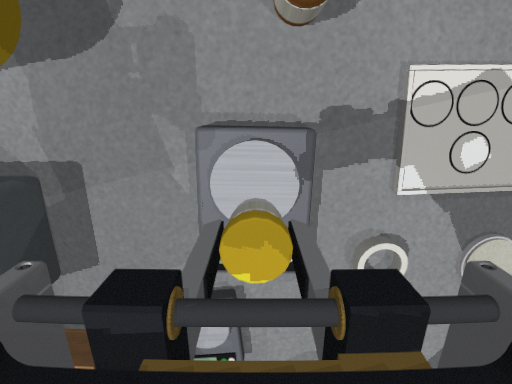

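```bash
python3 - <<'E'
from h import *
s=manip.read_state();im=cv2.imread('pics/w8.png');g=cv2.cvtColor(im,cv2.COLOR_BGR2GRAY)
m=np.zeros_like(g);m[133:215,203:308]=cv2.inRange(g,140,255)[133:215,203:308]
c=max(cv2.findContours(m,0,1)[0],key=cv2.contourArea).reshape(-1,2); c=c[(c[:,1]<200)]
P=plane('wrist',c,48,s)[:,:2]
# keep outer arc: convex hull, exclude points next to the cup
A=np.c_[2*P,np.ones(len(P))];k=np.linalg.lstsq(A,(P**2).sum(1),rcond=None)[0];r=np.sqrt(k[2]+k[0]**2+k[1]**2)
d=np.abs(np.hypot(*(P-k[:2]).T)-r);P=P[d<3];A=np.c_[2*P,np.ones(len(P))];k=np.linalg.lstsq(A,(P**2).sum(1),rcond=None)[0]
print(k[:2],2*np.sqrt(k[2]+k[0]**2+k[1]**2),len(P),s['eef_pos'])
E
```

```text
[519.94038715 274.66969641] 97.38764726354782 102 [517.04868688 272.54034279 175.37435166]
```

The wrist puts the pan centre at (519.9,274.7), top at (515.7,274.1) and scene at (516.9,274.0). I'll take (517.5,274) and lower to TCP z 68.5.

```bash
python3 -m pendant '[{"claw":0.03,"delta_pos":[0.001,-0.0015,0.03],"rotation":[0,0.002,0]},{"claw":0.03,"delta_pos":[0.001,-0.0015,0.065],"rotation":[0,0.002,0]},{"claw":0.03,"delta_pos":[0.001,-0.0015,0.088],"rotation":[0,0.002,0]},{"claw":0.03,"delta_pos":[0.001,-0.0015,0.099],"rotation":[0,0.002,0]},{"claw":0.03,"delta_pos":[0.001,-0.0015,0.103],"rotation":[0,0.002,0]},{"claw":0.03,"delta_pos":[0.001,-0.0015,0.105],"rotation":[0,0.002,0]},{"claw":0.03,"delta_pos":[0.001,-0.0015,0.106],"rotation":[0,0.002,0]},{"claw":0.03,"delta_pos":[0.001,-0.0015,0.106],"rotation":[0,0.002,0]}]'; python3 -c "from h import *;go(517.5,274,68.5)"
```

```text
clock: 27.22
eef_pos: [517.9, 274.2, 69.8]
eef_rot: [-3.14, 0.0, -0.002]
wrist_force: [-0.4, 0.7, -0.2]
finger_gap: 45.6
clk 27.23 at [517.9 274.2  69.8] [-3.14e+00  0.00e+00 -2.00e-03] gap 45.6 F [-0.4  0.7 -0.2]
delta [-0.0004, 0.0002, 0.0013] rot [-0.0011, 0.0005, -0.0017]
```

```bash
python3 -m pendant '[{"claw":0.03,"delta_pos":[0,0,0.0007],"rotation":[0,0,0]},{"claw":0.03,"delta_pos":[0,0,0.0015],"rotation":[0,0,0]},{"claw":0.03,"delta_pos":[0,0,0.0015],"rotation":[0,0,0]}]'; python3 -m pendant '[{"claw":0.048,"delta_pos":[0,0,0],"rotation":[0,0,0]},{"claw":0.055,"delta_pos":[0,0,0],"rotation":[0,0,0]},{"claw":0.07,"delta_pos":[0,0,0],"rotation":[0,0,0]},{"claw":0.085,"delta_pos":[0,0,0],"rotation":[0,0,0]},{"claw":0.085,"delta_pos":[0,0,0],"rotation":[0,0,0]},{"claw":0.09,"delta_pos":[0,0,-0.02],"rotation":[0,0,0]},{"claw":0.094,"delta_pos":[0,0,-0.07],"rotation":[0,0,0]},{"claw":0.094,"delta_pos":[0,0,-0.125],"rotation":[0,0,0]},{"claw":0.094,"delta_pos":[0,0,-0.17],"rotation":[0,0,0]},{"claw":0.094,"delta_pos":[0,0,-0.17],"rotation":[0,0,0]}]'; python3 - <<'E'
from h import *
s=manip.read_state()
im=manip.camera('wrist');cv2.imwrite('pics/w9.png',im[:,:,::-1])
for st,ce,_ in blobs(im,'yellow',(150,0,400,384),100): print(st,ce.round(0),plane('wrist',[ce],98,s).round(1))
go(384.4,-282,238,-.14)
E
```

```text
clock: 27.6
eef_pos: [518.0, 274.2, 68.4]
eef_rot: [-3.14, 0.0, -0.002]
wrist_force: [0.8, 0.5, 1.7]
finger_gap: 46.1
clock: 28.85
eef_pos: [519.0, 274.5, 242.1]
eef_rot: [-3.138, -0.006, -0.002]
wrist_force: [-0.4, -0.5, 0.3]
finger_gap: 93.9
[ 238  163   37   38 1081] [256. 182.] [[520.  273.9  98. ]]
clk 28.9 at [518.3 274.2 239.4] [-3.139e+00 -2.000e-03 -2.000e-03] gap 94.1 F [ 0.5  0.5 -1.3]
delta [-0.133, 0.5564, -0.0001] rot [-0.0024, -0.0018, 0.1383]
```

View pics/w9.png

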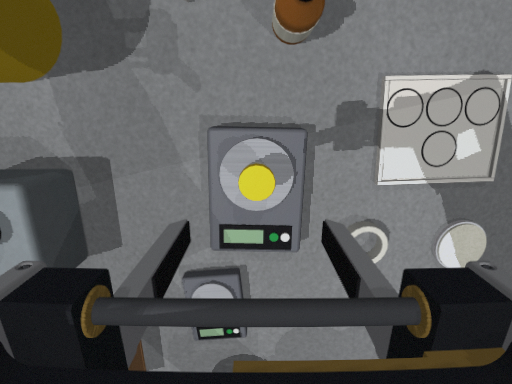

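The cup stands on the middle of the large pan: lid at (256,182) and pan centre at (257,174), with the offset being parallax. Now the returns, green first.

```bash
python3 -m pendant '[{"claw":0.094,"delta_pos":[-0.008,0.035,0],"rotation":[0,0,0.01]},{"claw":0.094,"delta_pos":[-0.022,0.092,0],"rotation":[0,0,0.03]},{"claw":0.094,"delta_pos":[-0.036,0.151,0],"rotation":[0,0,0.05]},{"claw":0.094,"delta_pos":[-0.05,0.21,0],"rotation":[0,0,0.07]},{"claw":0.094,"delta_pos":[-0.064,0.269,0],"rotation":[0,0,0.09]},{"claw":0.094,"delta_pos":[-0.078,0.328,0],"rotation":[0,0,0.11]},{"claw":0.094,"delta_pos":[-0.092,0.387,0],"rotation":[0,0,0.13]},{"claw":0.094,"delta_pos":[-0.106,0.446,0],"rotation":[0,0,0.138]},{"claw":0.094,"delta_pos":[-0.12,0.503,0],"rotation":[0,0,0.138]},{"claw":0.094,"delta_pos":[-0.13,0.543,0],"rotation":[0,0,0.138]}]'; python3 -c "from h import *;go(384.4,-282,88,-.14)"
```

```text
clock: 30.15
eef_pos: [386.0, -270.4, 236.4]
eef_rot: [-3.138, 0.0, -0.141]
wrist_force: [0.6, 0.2, -0.3]
finger_gap: 94.1
clk 30.15 at [ 386.  -270.4  236.4] [-3.138  0.    -0.141] gap 94.1 F [ 0.6  0.2 -0.3]
delta [0.0001, 0.0122, 0.1484] rot [-0.0037, 0.0004, -0.0012]
```

```bash
python3 -m pendant '[{"claw":0.094,"delta_pos":[0,0.011,0],"rotation":[-0.003,0,0]},{"claw":0.094,"delta_pos":[0,0.012,0.02],"rotation":[-0.003,0,0]},{"claw":0.094,"delta_pos":[0,0.012,0.07],"rotation":[-0.003,0,0]},{"claw":0.094,"delta_pos":[0,0.012,0.12],"rotation":[-0.003,0,0]},{"claw":0.094,"delta_pos":[0,0.012,0.148],"rotation":[-0.003,0,0]},{"claw":0.08,"delta_pos":[0,0.012,0.148],"rotation":[-0.003,0,0]},{"claw":0.05,"delta_pos":[0,0.012,0.148],"rotation":[-0.003,0,0]},{"claw":0.03,"delta_pos":[0,0.012,0.148],"rotation":[-0.003,0,0]},{"claw":0.03,"delta_pos":[0,0.012,0.148],"rotation":[-0.003,0,0]},{"claw":0.03,"delta_pos":[0,0.012,0.148],"rotation":[-0.003,0,0]}]'; python3 -m pendant '[{"claw":0.03,"delta_pos":[0,0,0],"rotation":[0,0,0]},{"claw":0.03,"delta_pos":[0,0,0],"rotation":[0,0,0]},{"claw":0.03,"delta_pos":[0,0,0],"rotation":[0,0,0]},{"claw":0.03,"delta_pos":[0,0,-0.008],"rotation":[0,0,0]},{"claw":0.03,"delta_pos":[0,0,-0.03],"rotation":[0,0,0]},{"claw":0.03,"delta_pos":[0,0,-0.07],"rotation":[0,0,0]},{"claw":0.03,"delta_pos":[0,0,-0.11],"rotation":[0,0,0]},{"claw":0.03,"delta_pos":[0,0,-0.14],"rotation":[0,0,0]},{"claw":0.03,"delta_pos":[0,0,-0.15],"rotation":[0,0,0]},{"claw":0.03,"delta_pos":[0,0,-0.15],"rotation":[0,0,0]}]'; python3 -c "from h import *;go(609.6,54.2,238)"
```

```text
clock: 31.4
eef_pos: [384.4, -281.9, 88.8]
eef_rot: [-3.141, -0.0, -0.141]
wrist_force: [-0.0, 0.1, 0.1]
finger_gap: 47.3
clock: 32.65
eef_pos: [384.4, -281.8, 238.5]
eef_rot: [-3.141, -0.0, -0.141]
wrist_force: [0.2, -1.1, -1.3]
finger_gap: 44.1
clk 32.65 at [ 384.4 -281.8  238.5] [-3.141 -0.    -0.141] gap 44.1 F [ 0.2 -1.1 -1.3]
delta [0.1757, -0.3644, 0.0007] rot [-0.0003, -0.0002, -0.1412]
```

```bash
python3 -m pendant '[{"claw":0.03,"delta_pos":[0.015,-0.03,0],"rotation":[0,0,-0.01]},{"claw":0.03,"delta_pos":[0.038,-0.078,0],"rotation":[0,0,-0.03]},{"claw":0.03,"delta_pos":[0.062,-0.128,0],"rotation":[0,0,-0.05]},{"claw":0.03,"delta_pos":[0.086,-0.178,0],"rotation":[0,0,-0.07]},{"claw":0.03,"delta_pos":[0.11,-0.228,0],"rotation":[0,0,-0.1]},{"claw":0.03,"delta_pos":[0.134,-0.278,0],"rotation":[0,0,-0.12]},{"claw":0.03,"delta_pos":[0.156,-0.324,0],"rotation":[0,0,-0.141]},{"claw":0.03,"delta_pos":[0.17,-0.353,0],"rotation":[0,0,-0.141]},{"claw":0.03,"delta_pos":[0.1757,-0.3644,0],"rotation":[0,0,-0.141]},{"claw":0.03,"delta_pos":[0.1757,-0.3644,0],"rotation":[0,0,-0.141]}]'; python3 -c "from h import *;go(609.6,54.2,89)"
```

```text
clock: 33.9
eef_pos: [609.3, 54.0, 237.6]
eef_rot: [-3.142, 0.001, 0.0]
wrist_force: [-0.2, -0.1, -1.2]
finger_gap: 43.7
clk 33.9 at [609.3  54.  237.6] [-3.142e+00  1.000e-03  0.000e+00] gap 43.7 F [-0.2 -0.1 -1.2]
delta [0.0005, -0.0002, 0.1486] rot [-0.0001, 0.0014, 0.0002]
```

```bash
python3 -m pendant '[{"claw":0.03,"delta_pos":[0.0005,0,0.02],"rotation":[0,0.001,0]},{"claw":0.03,"delta_pos":[0.0005,0,0.06],"rotation":[0,0.001,0]},{"claw":0.03,"delta_pos":[0.0005,0,0.1],"rotation":[0,0.001,0]},{"claw":0.03,"delta_pos":[0.0005,0,0.13],"rotation":[0,0.001,0]},{"claw":0.03,"delta_pos":[0.0005,0,0.142],"rotation":[0,0.001,0]},{"claw":0.03,"delta_pos":[0.0005,0,0.145],"rotation":[0,0.001,0]},{"claw":0.03,"delta_pos":[0.0005,0,0.147],"rotation":[0,0.001,0]},{"claw":0.03,"delta_pos":[0.0005,0,0.1485],"rotation":[0,0.001,0]},{"claw":0.03,"delta_pos":[0.0005,0,0.1485],"rotation":[0,0.001,0]}]'; python3 -c "from h import *;go(609.6,54.2,88.8)"
```

```text
clock: 35.02
eef_pos: [609.8, 54.1, 89.5]
eef_rot: [-3.141, -0.0, 0.0]
wrist_force: [-0.5, 0.0, -0.5]
finger_gap: 44.1
clk 35.02 at [609.8  54.1  89.5] [-3.141 -0.     0.   ] gap 44.1 F [-0.5  0.  -0.5]
delta [-0.0002, -0.0001, 0.0007] rot [-0.0001, -0.0002, 0.0002]
```

```bash
python3 -m pendant '[{"claw":0.03,"delta_pos":[0,0,0.001],"rotation":[0,0,0]},{"claw":0.03,"delta_pos":[0,0,0.001],"rotation":[0,0,0]},{"claw":0.05,"delta_pos":[0,0,0.001],"rotation":[0,0,0]},{"claw":0.065,"delta_pos":[0,0,0.001],"rotation":[0,0,0]},{"claw":0.08,"delta_pos":[0,0,0.001],"rotation":[0,0,0]},{"claw":0.08,"delta_pos":[0,0,0.001],"rotation":[0,0,0]},{"claw":0.09,"delta_pos":[0,0,-0.02],"rotation":[0,0,0]},{"claw":0.094,"delta_pos":[0,0,-0.07],"rotation":[0,0,0]},{"claw":0.094,"delta_pos":[0,0,-0.12],"rotation":[0,0,0]},{"claw":0.094,"delta_pos":[0,0,-0.149],"rotation":[0,0,0]}]'; python3 -c "from h import *;go(459,-292.5,238,-.14)"
```

```text
clock: 36.28
eef_pos: [610.1, 54.1, 241.4]
eef_rot: [-3.141, -0.003, 0.0]
wrist_force: [-0.1, 0.6, -0.6]
finger_gap: 94.4
clk 36.27 at [610.1  54.1 241.4] [-3.141e+00 -3.000e-03  0.000e+00] gap 94.4 F [-0.1  0.6 -0.6]
delta [-0.1512, 0.3465, 0.0028] rot [-0.0004, -0.0031, 0.1402]
```

```bash
python3 -m pendant '[{"claw":0.094,"delta_pos":[-0.015,0.034,0],"rotation":[0,0,0.01]},{"claw":0.094,"delta_pos":[-0.037,0.085,0],"rotation":[0,0,0.03]},{"claw":0.094,"delta_pos":[-0.06,0.138,0],"rotation":[0,0,0.06]},{"claw":0.094,"delta_pos":[-0.083,0.191,0],"rotation":[0,0,0.09]},{"claw":0.094,"delta_pos":[-0.106,0.244,0],"rotation":[0,0,0.12]},{"claw":0.094,"delta_pos":[-0.129,0.296,0],"rotation":[0,-0.002,0.14]},{"claw":0.094,"delta_pos":[-0.146,0.335,0],"rotation":[0,-0.002,0.14]},{"claw":0.094,"delta_pos":[-0.151,0.3465,0],"rotation":[0,-0.002,0.14]},{"claw":0.094,"delta_pos":[-0.151,0.3465,0],"rotation":[0,-0.002,0.14]}]'; python3 - <<'E'
from h import *
cv2.imwrite('pics/w10.png',manip.camera('wrist')[:,:,::-1])
t=manip.camera('scene');cv2.imwrite('pics/s10.png',t[:,:,::-1])
go(459,-292.5,88.5,-.14)
E
```

```text
clock: 37.4
eef_pos: [459.2, -292.4, 240.7]
eef_rot: [-3.141, -0.001, -0.141]
wrist_force: [0.0, 0.3, -0.5]
finger_gap: 93.8
clk 37.5 at [ 459.7 -291.4  240.9] [-3.141e+00 -1.000e-03 -1.390e-01] gap 94.2 F [ 0.5 -0.2  0.2]
delta [-0.0008, 0.0013, 0.1523] rot [-0.0007, -0.0012, 0.0013]
```

View pics/w10.png

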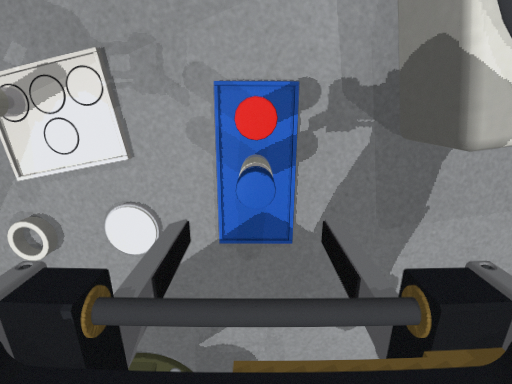

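View pics/s10.png

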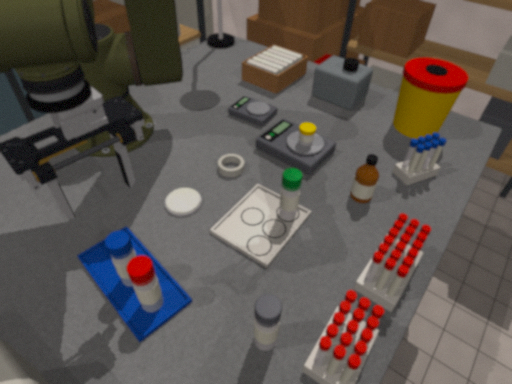

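In the scene view, green stands on its ring at (288,195), the cup is on the large pan at (307,137), and blue and red stand in the tray. The wrist view has the blue cap centred at (256,186). Grasp blue.

```bash
python3 -m pendant '[{"claw":0.094,"delta_pos":[-0.0005,0.001,0.03],"rotation":[0,0,0]},{"claw":0.094,"delta_pos":[-0.0005,0.001,0.08],"rotation":[0,0,0]},{"claw":0.094,"delta_pos":[-0.0005,0.001,0.13],"rotation":[0,0,0]},{"claw":0.094,"delta_pos":[-0.0005,0.001,0.152],"rotation":[0,0,0]},{"claw":0.094,"delta_pos":[-0.0005,0.001,0.152],"rotation":[0,0,0]},{"claw":0.07,"delta_pos":[-0.0005,0.001,0.152],"rotation":[0,0,0]},{"claw":0.05,"delta_pos":[-0.0005,0.001,0.152],"rotation":[0,0,0]},{"claw":0.03,"delta_pos":[-0.0005,0.001,0.152],"rotation":[0,0,0]},{"claw":0.03,"delta_pos":[-0.0005,0.001,0.152],"rotation":[0,0,0]},{"claw":0.03,"delta_pos":[-0.0005,0.001,0.152],"rotation":[0,0,0]}]'; python3 -m pendant '[{"claw":0.03,"delta_pos":[0,0,0],"rotation":[0,0,0]},{"claw":0.03,"delta_pos":[0,0,0],"rotation":[0,0,0]},{"claw":0.03,"delta_pos":[0,0,0],"rotation":[0,0,0]},{"claw":0.03,"delta_pos":[0,0,-0.008],"rotation":[0,0,0]},{"claw":0.03,"delta_pos":[0,0,-0.03],"rotation":[0,0,0]},{"claw":0.03,"delta_pos":[0,0,-0.07],"rotation":[0,0,0]},{"claw":0.03,"delta_pos":[0,0,-0.11],"rotation":[0,0,0]},{"claw":0.03,"delta_pos":[0,0,-0.14],"rotation":[0,0,0]},{"claw":0.03,"delta_pos":[0,0,-0.15],"rotation":[0,0,0]},{"claw":0.03,"delta_pos":[0,0,-0.15],"rotation":[0,0,0]}]'; python3 -c "from h import *;go(549.8,-8.5,238)"
```

```text
clock: 38.75
eef_pos: [459.3, -292.3, 89.0]
eef_rot: [-3.141, -0.001, -0.139]
wrist_force: [-0.5, 0.4, 0.8]
finger_gap: 47.5
clock: 40.0
eef_pos: [459.0, -292.3, 238.8]
eef_rot: [-3.141, -0.001, -0.139]
wrist_force: [0.6, 0.4, -1.5]
finger_gap: 43.5
clk 40.0 at [ 459.  -292.3  238.8] [-3.141e+00 -1.000e-03 -1.390e-01] gap 43.5 F [ 0.6  0.4 -1.5]
delta [0.0506, -0.2937, 0.001] rot [-0.0005, -0.0014, -0.1388]
```

```bash
python3 -m pendant '[{"claw":0.03,"delta_pos":[0.005,-0.028,0],"rotation":[0,-0.001,-0.01]},{"claw":0.03,"delta_pos":[0.013,-0.075,0],"rotation":[0,-0.001,-0.03]},{"claw":0.03,"delta_pos":[0.021,-0.124,0],"rotation":[0,-0.001,-0.06]},{"claw":0.03,"delta_pos":[0.03,-0.174,0],"rotation":[0,-0.001,-0.09]},{"claw":0.03,"delta_pos":[0.039,-0.224,0],"rotation":[0,-0.001,-0.12]},{"claw":0.03,"delta_pos":[0.046,-0.265,0],"rotation":[0,-0.001,-0.139]},{"claw":0.03,"delta_pos":[0.05,-0.288,0],"rotation":[0,-0.001,-0.139]},{"claw":0.03,"delta_pos":[0.0506,-0.2937,0],"rotation":[0,-0.001,-0.139]},{"claw":0.03,"delta_pos":[0.0506,-0.2937,0],"rotation":[0,-0.001,-0.139]}]'; python3 -c "from h import *;go(549.8,-8.5,89.3)"
```

```text
clock: 41.12
eef_pos: [549.5, -8.9, 238.1]
eef_rot: [-3.141, 0.001, 0.0]
wrist_force: [-0.1, 0.1, -0.8]
finger_gap: 43.3
clk 41.12 at [549.5  -8.9 238.1] [-3.141e+00  1.000e-03  0.000e+00] gap 43.3 F [-0.1  0.1 -0.8]
delta [0.0005, -0.0003, 0.1488] rot [-0.0004, 0.0009, 0.0002]
```

```bash
python3 -m pendant '[{"claw":0.03,"delta_pos":[0.0005,0,0.02],"rotation":[0,0.001,0]},{"claw":0.03,"delta_pos":[0.0005,0,0.06],"rotation":[0,0.001,0]},{"claw":0.03,"delta_pos":[0.0005,0,0.1],"rotation":[0,0.001,0]},{"claw":0.03,"delta_pos":[0.0005,0,0.13],"rotation":[0,0.001,0]},{"claw":0.03,"delta_pos":[0.0005,0,0.142],"rotation":[0,0.001,0]},{"claw":0.03,"delta_pos":[0.0005,0,0.145],"rotation":[0,0.001,0]},{"claw":0.03,"delta_pos":[0.0005,0,0.147],"rotation":[0,0.001,0]},{"claw":0.03,"delta_pos":[0.0005,0,0.1485],"rotation":[0,0.001,0]},{"claw":0.03,"delta_pos":[0.0005,0,0.1485],"rotation":[0,0.001,0]}]'; python3 -c "from h import *;go(549.8,-8.5,89)"
```

```text
clock: 42.25
eef_pos: [550.0, -8.8, 90.1]
eef_rot: [-3.141, -0.001, 0.0]
wrist_force: [-0.2, 0.7, -1.0]
finger_gap: 44.0
clk 42.25 at [550.   -8.8  90.1] [-3.141e+00 -1.000e-03  0.000e+00] gap 44.0 F [-0.2  0.7 -1. ]
delta [-0.0002, -0.0003, 0.0011] rot [-0.0003, -0.0008, 0.0003]
```

```bash
python3 -m pendant '[{"claw":0.03,"delta_pos":[0,0,0.0008],"rotation":[0,0,0]},{"claw":0.03,"delta_pos":[0,0,0.0014],"rotation":[0,0,0]},{"claw":0.03,"delta_pos":[0,0,0.0014],"rotation":[0,0,0]},{"claw":0.05,"delta_pos":[0,0,0.0014],"rotation":[0,0,0]},{"claw":0.065,"delta_pos":[0,0,0.0014],"rotation":[0,0,0]},{"claw":0.08,"delta_pos":[0,0,0.0014],"rotation":[0,0,0]},{"claw":0.08,"delta_pos":[0,0,0.001],"rotation":[0,0,0]},{"claw":0.09,"delta_pos":[0,0,-0.02],"rotation":[0,0,0]},{"claw":0.094,"delta_pos":[0,0,-0.07],"rotation":[0,0,0]},{"claw":0.094,"delta_pos":[0,0,-0.12],"rotation":[0,0,0]}]'; python3 -c "from h import *;go(533,-303.3,238,-.14)"
```

```text
clock: 43.5
eef_pos: [549.6, -8.8, 211.4]
eef_rot: [-3.141, -0.0, 0.0]
wrist_force: [-0.1, -0.4, 0.5]
finger_gap: 94.2
clk 43.5 at [549.6  -8.8 211.4] [-3.141 -0.     0.   ] gap 94.2 F [-0.1 -0.4  0.5]
delta [-0.0167, 0.2945, -0.0267] rot [-0.0004, -0.0002, 0.1403]
```

```bash
python3 -m pendant '[{"claw":0.094,"delta_pos":[-0.001,0.01,-0.027],"rotation":[0,0,0]},{"claw":0.094,"delta_pos":[-0.003,0.05,-0.027],"rotation":[0,0,0.02]},{"claw":0.094,"delta_pos":[-0.006,0.1,-0.027],"rotation":[0,0,0.05]},{"claw":0.094,"delta_pos":[-0.009,0.155,-0.027],"rotation":[0,0,0.08]},{"claw":0.094,"delta_pos":[-0.012,0.21,-0.027],"rotation":[0,0,0.11]},{"claw":0.094,"delta_pos":[-0.015,0.26,-0.027],"rotation":[0,0,0.14]},{"claw":0.094,"delta_pos":[-0.0165,0.288,-0.027],"rotation":[0,0,0.14]},{"claw":0.094,"delta_pos":[-0.0167,0.2945,-0.027],"rotation":[0,0,0.14]},{"claw":0.094,"delta_pos":[-0.0167,0.2945,-0.027],"rotation":[0,0,0.14]}]'; python3 - <<'E'
from h import *
s=manip.read_state();im=manip.camera('wrist')
for st,ce,_ in blobs(im,'red',(150,100,400,384),100): print(st,ce.round(0),plane('wrist',[ce],136,s).round(1))
go(533,-303.3,88.5,-.14)
E
```

```text
clock: 44.62
eef_pos: [533.1, -302.9, 238.2]
eef_rot: [-3.141, 0.0, -0.14]
wrist_force: [-0.3, -0.1, 0.2]
finger_gap: 94.0
[ 236  166   40   43 1344] [256. 187.] [[ 538.4 -303.7  136. ]]
clk 44.67 at [ 533.2 -302.4  238.4] [-3.141 -0.    -0.139] gap 94.2 F [ 0.5 -0.1 -0.3]
delta [-0.0001, 0.001, 0.1499] rot [-0.0006, -0.0002, 0.001]
```

```bash
python3 -m pendant '[{"claw":0.094,"delta_pos":[0,0.001,0.03],"rotation":[0,0,0]},{"claw":0.094,"delta_pos":[0,0.001,0.08],"rotation":[0,0,0]},{"claw":0.094,"delta_pos":[0,0.001,0.13],"rotation":[0,0,0]},{"claw":0.094,"delta_pos":[0,0.001,0.15],"rotation":[0,0,0]},{"claw":0.094,"delta_pos":[0,0.001,0.15],"rotation":[0,0,0]},{"claw":0.07,"delta_pos":[0,0.001,0.15],"rotation":[0,0,0]},{"claw":0.05,"delta_pos":[0,0.001,0.15],"rotation":[0,0,0]},{"claw":0.03,"delta_pos":[0,0.001,0.15],"rotation":[0,0,0]},{"claw":0.03,"delta_pos":[0,0.001,0.15],"rotation":[0,0,0]},{"claw":0.03,"delta_pos":[0,0.001,0.15],"rotation":[0,0,0]}]'; python3 -m pendant '[{"claw":0.03,"delta_pos":[0,0,0],"rotation":[0,0,0]},{"claw":0.03,"delta_pos":[0,0,0],"rotation":[0,0,0]},{"claw":0.03,"delta_pos":[0,0,0],"rotation":[0,0,0]},{"claw":0.03,"delta_pos":[0,0,-0.008],"rotation":[0,0,0]},{"claw":0.03,"delta_pos":[0,0,-0.03],"rotation":[0,0,0]},{"claw":0.03,"delta_pos":[0,0,-0.07],"rotation":[0,0,0]},{"claw":0.03,"delta_pos":[0,0,-0.11],"rotation":[0,0,0]},{"claw":0.03,"delta_pos":[0,0,-0.14],"rotation":[0,0,0]},{"claw":0.03,"delta_pos":[0,0,-0.15],"rotation":[0,0,0]},{"claw":0.03,"delta_pos":[0,0,-0.15],"rotation":[0,0,0]}]'; python3 -c "from h import *;go(612.8,-65.3,238)"
```

```text
clock: 45.92
eef_pos: [533.2, -303.4, 88.5]
eef_rot: [-3.141, -0.0, -0.139]
wrist_force: [-0.1, 0.1, 0.1]
finger_gap: 47.3
clock: 47.18
eef_pos: [533.0, -303.4, 238.2]
eef_rot: [-3.141, -0.0, -0.139]
wrist_force: [-0.3, -0.5, -1.3]
finger_gap: 43.6
clk 47.17 at [ 533.  -303.4  238.2] [-3.141 -0.    -0.139] gap 43.6 F [-0.3 -0.5 -1.3]
delta [0.046, -0.2469, 0.0004] rot [-0.0005, -0.0003, -0.139]
```

```bash
python3 -m pendant '[{"claw":0.03,"delta_pos":[0.005,-0.026,0],"rotation":[0,0,-0.01]},{"claw":0.03,"delta_pos":[0.013,-0.068,0],"rotation":[0,0,-0.03]},{"claw":0.03,"delta_pos":[0.021,-0.115,0],"rotation":[0,0,-0.06]},{"claw":0.03,"delta_pos":[0.03,-0.162,0],"rotation":[0,0,-0.09]},{"claw":0.03,"delta_pos":[0.039,-0.208,0],"rotation":[0,0,-0.12]},{"claw":0.03,"delta_pos":[0.044,-0.236,0],"rotation":[0,0,-0.139]},{"claw":0.03,"delta_pos":[0.046,-0.2469,0],"rotation":[0,0,-0.139]},{"claw":0.03,"delta_pos":[0.046,-0.2469,0],"rotation":[0,0,-0.139]},{"claw":0.03,"delta_pos":[0.046,-0.2469,0],"rotation":[0,0,-0.139]}]'; python3 -c "from h import *;go(612.8,-65.3,88.8)"
```

```text
clock: 48.3
eef_pos: [612.5, -66.4, 238.1]
eef_rot: [-3.141, 0.0, -0.001]
wrist_force: [-0.4, -0.3, -1.6]
finger_gap: 43.8
clk 48.3 at [612.5 -66.4 238.1] [-3.141e+00  0.000e+00 -1.000e-03] gap 43.8 F [-0.4 -0.3 -1.6]
delta [0.0003, -0.001, 0.1493] rot [-0.0004, 0.0001, -0.0014]
```

```bash
python3 -m pendant '[{"claw":0.03,"delta_pos":[0.0005,-0.001,0.02],"rotation":[0,0,0]},{"claw":0.03,"delta_pos":[0.0005,-0.001,0.06],"rotation":[0,0,0]},{"claw":0.03,"delta_pos":[0.0005,-0.001,0.1],"rotation":[0,0,0]},{"claw":0.03,"delta_pos":[0.0005,-0.001,0.13],"rotation":[0,0,0]},{"claw":0.03,"delta_pos":[0.0005,-0.001,0.142],"rotation":[0,0,0]},{"claw":0.03,"delta_pos":[0.0005,-0.001,0.145],"rotation":[0,0,0]},{"claw":0.03,"delta_pos":[0.0005,-0.001,0.147],"rotation":[0,0,0]},{"claw":0.03,"delta_pos":[0.0005,-0.001,0.1485],"rotation":[0,0,0]},{"claw":0.03,"delta_pos":[0.0005,-0.001,0.149],"rotation":[0,0,0]}]'; python3 -c "from h import *;go(612.8,-65.3,88.5)"
```

```text
clock: 49.42
eef_pos: [613.2, -65.3, 89.5]
eef_rot: [-3.141, -0.001, -0.001]
wrist_force: [-0.3, -0.8, -0.7]
finger_gap: 43.7
clk 49.42 at [613.2 -65.3  89.5] [-3.141e+00 -1.000e-03 -1.000e-03] gap 43.7 F [-0.3 -0.8 -0.7]
delta [-0.0004, -0.0, 0.001] rot [-0.0003, -0.0005, -0.0013]
```

Release red, rise, and back off towards the robot so the cameras get a clear view.

```bash
python3 -m pendant '[{"claw":0.03,"delta_pos":[0,0,0.0008],"rotation":[0,0,0]},{"claw":0.03,"delta_pos":[0,0,0.0014],"rotation":[0,0,0]},{"claw":0.03,"delta_pos":[0,0,0.0014],"rotation":[0,0,0]},{"claw":0.05,"delta_pos":[0,0,0.0014],"rotation":[0,0,0]},{"claw":0.065,"delta_pos":[0,0,0.0014],"rotation":[0,0,0]},{"claw":0.08,"delta_pos":[0,0,0.0014],"rotation":[0,0,0]},{"claw":0.08,"delta_pos":[0,0,0.001],"rotation":[0,0,0]},{"claw":0.09,"delta_pos":[0,0,-0.02],"rotation":[0,0,0]},{"claw":0.094,"delta_pos":[0,0,-0.07],"rotation":[0,0,0]},{"claw":0.094,"delta_pos":[0,0,-0.12],"rotation":[0,0,0]}]';python3 -m pendant '[{"claw":0.094,"delta_pos":[0,0,-0.03],"rotation":[0,0,0]},{"claw":0.094,"delta_pos":[-0.02,0.02,-0.04],"rotation":[0,0,0]},{"claw":0.094,"delta_pos":[-0.055,0.06,-0.04],"rotation":[0,0,0]},{"claw":0.094,"delta_pos":[-0.085,0.11,-0.04],"rotation":[0,0,0]},{"claw":0.094,"delta_pos":[-0.115,0.16,-0.04],"rotation":[0,0,0]},{"claw":0.094,"delta_pos":[-0.145,0.21,-0.04],"rotation":[0,0,0]},{"claw":0.094,"delta_pos":[-0.17,0.25,-0.04],"rotation":[0,0,0]},{"claw":0.094,"delta_pos":[-0.18,0.27,-0.04],"rotation":[0,0,0]},{"claw":0.094,"delta_pos":[-0.18,0.27,-0.04],"rotation":[0,0,0]}]'; python3 - <<'E'
from h import *
for n in('scene','top'):
    im=manip.camera(n);cv2.imwrite(f'pics/{n}11.png',im[:,:,::-1])
    old=cv2.imread(f'pics/{n}0.png')[:,:,::-1].copy()
    for c in('red','blue','green','yellow'):
        b={'top':(225,145,305,212),'scene':(205,160,315,270)}[n]
        f=lambda I,b:[x[1].round(1).tolist() for x in blobs(I,c,b,30)]
        print(n,c,'before',f(old,b),'now',f(im,b if c!='yellow' else ((145,175,195,230) if n=='top' else (280,115,330,165))))
    if n=='top': 
        for x in blobs(im,'yellow',(145,175,195,230),20): print('cup',plane('top',[x[1]],98))
    d=cv2.absdiff(im,old).max(2)
    for nm,u in {'top':[('tape',(232,241)),('gel',(184,128)),('grey',(341,112))],'scene':[('tape',(231,165)),('gel',(366,180)),('grey',(266,320))]}[n]:
        print(n,nm,'mean diff',d[u[1]-18:u[1]+18,u[0]-14:u[0]+14].mean().round(1))
E
```

```text
clock: 50.68
eef_pos: [612.9, -65.3, 210.9]
eef_rot: [-3.141, -0.0, -0.001]
wrist_force: [0.5, 0.1, 0.8]
finger_gap: 93.4
clock: 51.8
eef_pos: [431.8, -336.1, 250.7]
eef_rot: [-3.141, -0.0, -0.004]
wrist_force: [0.5, 1.2, 0.1]
finger_gap: 94.2
scene red before [[260.0, 210.8]] now [[259.9, 211.3]]
scene blue before [[252.9, 180.9]] now [[252.3, 181.9]]
scene green before [[291.8, 177.3]] now [[291.8, 177.9]]
scene yellow before [[276.9, 216.2]] now [[307.2, 128.0]]
scene tape mean diff 10.5
scene gel mean diff 4.3
scene grey mean diff 2.9
top red before [[286.5, 158.5]] now [[287.2, 158.4]]
top blue before [[266.1, 182.5]] now [[267.1, 182.3]]
top green before [[242.7, 161.4]] now [[243.4, 161.0]]
top yellow before [[264.1, 164.4]] now [[165.5, 197.9]]
cup [[517.46637132 271.21098934  98.        ]]
top tape mean diff 11.8
top gel mean diff 4.0
top grey mean diff 3.8
```

View pics/scene11.png

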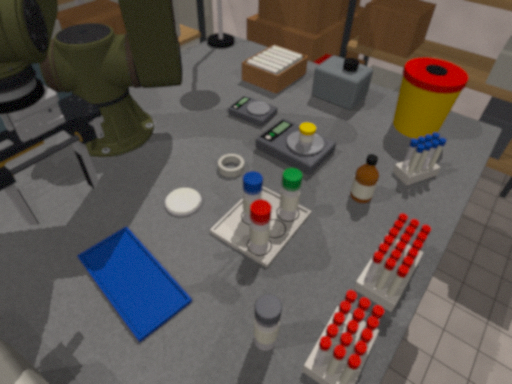

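View pics/top11.png

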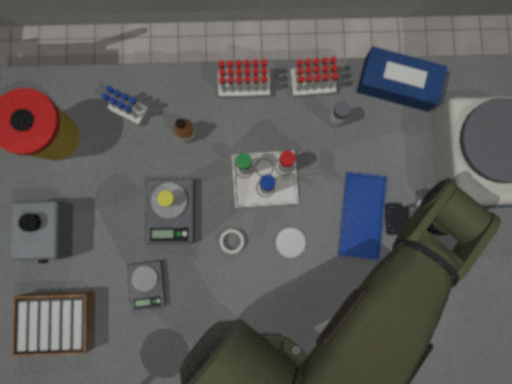

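The pictures show all three canisters back on their rings, within about 1 px of the first images. The cup is on the large pan at (165,198) in the top view, and the tape, bottle and grey canister are where they were. The tape region differs only in shading. Handing in.

```bash
python3 -c "
from cell import manip
print(manip.sign_off(), manip.read_state()['clock'])"
```

```text
the job is handed in; nothing more can be done
the job is handed in; nothing more can be done
```

The job is done and handed in at about 52 s of the 144 s limit. I parked red, blue and green upright in the blue tray, set the cup on the large scale's pan, then put green, blue and red back on their own rings.

**Last checks:**
- **Canisters:** all three stand upright, with their caps within about 1 px (roughly 2–3 mm) of where they started in the top and scene views.
- **Cup:** it stands upright on the pan. The top camera puts it about 3 mm from the pan centre.
- **Gripper and forces:** the gripper is open and clear of everything, and wrist force readings stayed below about 3 N.
- **Bottle and grey-capped canister:** both look unchanged.

**Disagreements:**
- The three cameras put the pan centre up to 4 mm apart in x (515.7 to 519.9 mm), so I used 517.5.
- The area around the tape roll differed more from the first pictures than the bottle and grey canister did. The roll itself appears at the same pixels, so I took this as shading and did not measure it further.

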